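# Unstack the forming blocks and put each in its own holder

## Robot

A 6-joint arm with a two-finger parallel gripper is mounted at the origin on a cart in front of the work surface, level with it; the furniture and walls round the work are solid. World frame = base frame: x ahead of the robot, y to its left, z up, the work surface at z = 0. Lengths are in m, angles in rad, forces in N, time in s.
With the tool pointing down it reaches from about 0.225 to 0.875 m from the base axis. Payload 3.4 kg.
Tool frame: the origin (TCP) lies at the very end of the fingers, on their centre line; the grasp point (between the pads) lies behind it (manip.grasp_offset is the z of the grasp point in the tool frame, in m); z points along the fingers, y is the line along which they close (so a half turn about z gives the same grasp; the last joint's range is limited). The gripper opens to 85 mm and grips with 20 to 120 N. Pads are 22 mm wide; open, the fingers measure 114 mm over their backs; the gripper's body (76 mm by 85 mm) begins 54 mm behind the grasp point. The pads swing forward as they close: fully open they stand 13 mm farther back than shut.
Start: joints at [1.069, 0.276, 1.505, -0, 1.361, -0.121], TCP at [0.214, 0.534, 0.197] pointing down, gripper open.
Joint ranges: [-2.89, 2.89], [-0.75, 2.08], [0.22, 2.7], [-1.18, 4.32], [0.11, 2.71], [-2.7, 2.7]. Speed limits (rad/s): [2.57, 2.57, 3.14, 3.14, 3.14, 3.14].

## Interface

Orientations are given as a unit quaternion [w, x, y, z].
In Python, from rig import manip gives the robot as it stands.
- The arm moves only by the shell command python3 -m pendant 'ROWS' [FORCE]. ROWS is JSON, a list of rows, each an object of numbers: "dx", "dy", "dz": the shift along the tool's x, y, z in m; "rx", "ry", "rz": the turn, a rotation vector about the tool's x, y, z in degrees; "hand": the finger opening in m, from 0 to 0.0854. In form: [{"dx": .., "dy": .., "dz": .., "rx": .., "ry": .., "rz": .., "hand": ..}, ...]. A call has 1 to 12 rows; each row shifts and turns the commanded pose from where the row before left it, along the tool's axes as they then stand; what a row does not reach is not made up. A row lasts 1/12 s, in which the tool goes at most 41.7 mm and 7.16 degrees, less where a joint would pass 70% of its speed; a pose out of reach is approached as far as the arm can. A call is refused whole if a number of a shift passes 0.0417 or a number of a turn 7.16, either way. A call with a gripper value outside its range is refused whole. The fingers move at their own pace and stop on an object; FORCE is the grip in N (left out, the last holds). Time passes only in rows, so rows that do not move let the fingers close. It gives the time, the measured TCP pose, the force, the opening and the grip force at its end, in the units of the state.
- manip.get_state(): the state, without advancing time (a new reading comes with each control period).
- manip.get_image(name): name is "side" or "top" or "wrist"; returns a dict with "frame" (420x560x3 uint8, red, green, blue), "fx", "fy", "cx", "cy" (pixels), "distortion" ([k1, k2, p1, p2, k3] as OpenCV has them; the pictures are not rectified), "position" and "attitude" of the camera in the world; the wrist camera has in their place "mount" (4x4, takes a point from camera to tool coordinates, whose origin is the TCP and whose axes are the flange's). Camera axes: x right, y up, looking along -z (the intrinsics and any distortion apply to the point x, -y, -z); pixel columns grow to the right and rows downward; lengths in m; the calibration is good to about 2 mm. A picture is of the moment at which its call begins: read the wrist's pose just before it. There is no depth.
- manip.sign_off(): hands the job in; it is judged then, once.
The state is a dict: "clock": time; "qpos": joint angles; "qd": joint speeds; "effort": joint torques, N m; "position": TCP position; "ee_rot": TCP orientation; "contact_force": force on the tool from outside, world axes, zero at the start; "moment": the same for the moment, N m; "width": finger opening in m; "gripper_force": force on a finger pad.
Only numpy, scipy, OpenCV 4.12 (cv2) and the standard library are available. Lean on these libraries where they do the work, as an engineer would, in place of code of your own. Each camera call takes 0.05 s, during which the arm holds its last target. There are 200 camera calls.

## Task

Clear up after a forming job: take the stack on the wooden block apart and put each thing away lying or standing as it does now: the punch lengthwise in the middle of the cork pad, the doming cube flat in the square tray, the grooved swage block flat in the long tray. The little anvil has been left in the square tray; stand it in the round tray instead. Leave the wooden block where it is.

Things in the scene. Friction and masses are not known exactly. Their poses are not given: they have to be found in the camera images.
- wood_block: Red-brown hardwood block, 71 x 105 x 63 mm (x, y, z), loose (about 0.8 kg), base of the stack; it stays. Origin at the centre of its underside; z up.
- swage_block: Grey steel block with half-round grooves, 42 x 86 x 42 mm (x, y, z), about 0.6 kg, lying on the wooden block, long side (y) roughly along the wooden block's. Its ends show from under the doming cube. Origin at the centre of its underside; z up.
- doming_block: Grey steel cube with round cups in its faces, 56 mm a side, about 0.6 kg, on top of the swage block. Origin at the centre of its underside; x and y square to its sides, z up.
- doming_punch: Small steel punch lying flat on the doming cube, 12 x 61 x 12 mm (x, y, z), about 60 g: a square shank (y from -16 to 30 mm) to be gripped across its 12 mm, and a pale round ball head at the -y end. Origin at the middle of its length on its underside; y along it, z up.
- stake_anvil: Small grey steel two-horned anvil (another, at the far back, is not meant), 70 mm tall, about 0.5 kg: round foot 62 mm across, narrowing stem, and on top (54 to 70 mm above its underside) a bar with two horns, 16 mm wide in x and 86 mm long in y, centred over the foot. It can be gripped across the bar. It starts in the square tray. Origin at the centre of its underside; z up.
- square_tray: Square wooden tray with dark lining, fixed to the bench: inside 72 x 72 mm, walls 5 mm thick, floor 5 mm and rim 10 mm above the bench. Home of the doming cube. Origin at the centre of its underside; x and y square to its walls.
- long_tray: Oblong wooden tray with dark lining, fixed: inside 60 (x) by 104 (y) mm, walls 5 mm thick, floor 5 mm and rim 10 mm above the bench. Home of the swage block, long side along the tray's y. Origin at the centre of its underside.
- round_tray: Round wooden tray with dark lining, fixed: inside 80 mm across, outside 90 mm, floor 5 mm and rim 10 mm above the bench. Home of the anvil. Origin at the centre of its underside.
- cork_pad: Flat oblong cork pad without a rim, fixed, 50 (x) by 86 (y) mm, 6 mm thick. Home of the punch, lying along the pad's y, either way round. Origin at the centre of its underside.
Things that resemble listed ones, but are neither listed nor needed, are in the scene too. What is shaped like the swage_block but pink is not meant.

How it is judged:
At the end, for the whole second after the job is handed in: Punch flat on the cork pad (centre within 15 mm, lengthwise within 0.3 rad); cube, swage and anvil flat on the floors of the square, long and round trays (centres within 13, 14, 13 mm; cube and swage within 0.4 rad of the walls); all upright, at rest; wood block flat, within 30 mm of its start (horizontal distance between doming_punch and cork_pad below 0.015 m and z of doming_punch in the frame of cork_pad below 0.009 m and angle between doming_punch's own z axis and vertical below 0.1 rad and linear speed of each of doming_punch, doming_block, swage_block, stake_anvil below 0.02 m/s and angle between the y axis of doming_punch and the y axis of cork_pad, either way round below 0.3 rad and horizontal distance between doming_block and square_tray below 0.013 m and z of doming_block in the frame of square_tray below 0.008 m and angle between each of doming_block, swage_block, stake_anvil, wood_block's own z axis and vertical below 0.06 rad and (angle between the x axis of doming_block and the x axis of square_tray, either way round below 0.4 rad or angle between the x axis of doming_block and the y axis of square_tray, either way round below 0.4 rad) and horizontal distance between swage_block and long_tray below 0.014 m and z of swage_block in the frame of long_tray below 0.008 m and angle between the y axis of swage_block and the y axis of long_tray, either way round below 0.4 rad and horizontal distance between stake_anvil and round_tray below 0.013 m and z of stake_anvil in the frame of round_tray below 0.008 m and distance of wood_block from where it was at the start of the episode below 0.03 m); the robot touches nothing.
It also fails if it takes over 112 s, if anything falls off the work surface, if the arm or the gripper's body presses on something with over 40 N, if the wrist force passes 120 N, or if a joint passes its speed limit or range.

## Working session

There is one attempt and no reset: what is moved stays moved. The work goes in short steps, Python scripts to look and compute and a shell command to move; the robot and the scene stay as the last step left them, time stands still between calls to the robot, and variables do not carry over. Pictures are saved under pics/ and viewed, at most 14 in all, crops included, and the job is handed in when it is done.

```bash
ls; mkdir -p pics
python3 - <<'E'
from rig import manip
import cv2,pprint
s=manip.get_state();pprint.pprint(s);print(manip.grasp_offset)
for n in("top","side"):
    d=manip.get_image(n);f=d.pop("frame");cv2.imwrite(f"pics/{n}0.png",f[:,:,::-1]);pprint.pprint(d)
E
```

```text
pics
{'clock': 0.0,
 'contact_force': array([-0.67009411, -0.57720083, -0.26707256]),
 'ee_rot': array([-2.82392915e-04,  1.89265092e-01,  9.81925619e-01, -8.50537716e-04]),
 'effort': array([ 1.36129322e-03, -4.16763783e+01, -2.45804679e+01, -2.36628657e-04,
        1.09897097e-02, -1.69233408e-05]),
 'gripper_force': 0.0,
 'moment': array([-0.0164114 ,  0.00642866,  0.0271649 ]),
 'position': array([0.21341509, 0.53330378, 0.19596044]),
 'qd': array([ 0.0002933 ,  0.00077276,  0.00150163,  0.00202067, -0.00034671,
       -0.00023138]),
 'qpos': array([ 1.06901387e+00,  2.76574809e-01,  1.50611014e+00,  1.68542004e-05,
        1.36070001e+00, -1.20958518e-01]),
 'width': 0.08539723046769605}
-0.0187
{'attitude': array([ 0.71353227,  0.03666075, -0.04092945, -0.69846436]),
 'cx': 279.7821983196434,
 'cy': 217.83842043425787,
 'distortion': array([0.0446251, 0.       , 0.       , 0.       , 0.       ]),
 'fx': 418.9207601277061,
 'fy': 418.9207601277061,
 'position': array([0.42463657, 0.17076228, 0.97523783])}
{'attitude': array([ 0.86626052,  0.43988063, -0.10743725, -0.21108051]),
 'cx': 286.89506590722374,
 'cy': 217.30498810556298,
 'distortion': array([0.00139063, 0.        , 0.        , 0.        , 0.        ]),
 'fx': 450.8653848918994,
 'fy': 450.8653848918994,
 'position': array([ 0.15592733, -0.52838095,  0.68728272])}
```

View pics/top0.png

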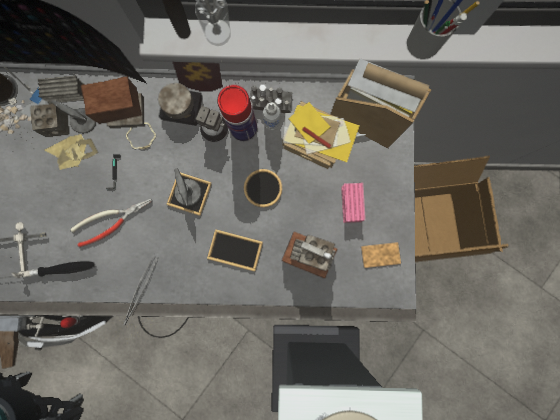

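View pics/side0.png

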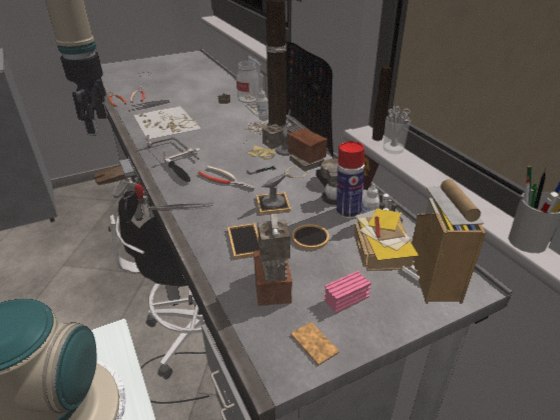

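The top picture shows the stack on its wooden block at (310,253), with the punch on top. The anvil is in the square tray at (188,192), the round tray at (263,188), the long tray at (236,250) and the cork pad at (381,255).

Things that could be taken for the targets:
- **Swage:** the pink one at (353,202). The real one is in the stack at (310,250).
- **Anvil:** another at the back at (75,118). The real one is in the tray at (188,190).
- **Cube:** grey blocks at (44,118) and (210,122). The real one is in the stack at (315,248).
- **Wooden block:** another at (110,98). The real one is at (310,255).

The side picture agrees: stack at (275,255), anvil at (274,190), cork pad at (315,342). Next come the close crops.

```bash
cat > h.py <<'E'
import numpy as np,cv2,itertools
from scipy.spatial.transform import Rotation as R
from scipy.optimize import least_squares
from rig import manip
def rot(q): return R.from_quat(np.r_[q[1:],q[0]]).as_matrix()
F=np.diag([1.,-1,-1])
def cam(name):
    s=manip.get_state(); d=manip.get_image(name)
    if name=="wrist":
        T=np.eye(4);T[:3,:3]=rot(s["ee_rot"]);T[:3,3]=s["position"];M=T@d["mount"]
        d["Rm"],d["position"]=M[:3,:3],M[:3,3]
    else: d["Rm"]=rot(d["attitude"])
    d["K"]=np.array([[d["fx"],0,d["cx"]],[0,d["fy"],d["cy"]],[0,0,1.]])
    return d
def proj(d,P):
    Rc=(d["Rm"]@F).T; t=-Rc@d["position"]
    return cv2.projectPoints(np.atleast_2d(np.asarray(P,float)),cv2.Rodrigues(Rc)[0],t,d["K"],d["distortion"])[0][:,0]
def ray(d,uv):
    p=cv2.undistortPoints(np.array(uv,float).reshape(-1,1,2),d["K"],d["distortion"])[:,0]
    return np.c_[p,np.ones(len(p))]@(d["Rm"]@F).T
def atz(d,uv,z):
    r=ray(d,uv);c=d["position"];return c+r*((z-c[2])/r[:,2])[:,None]
def tri(obs): # [(cam,uv),...]
    A=np.zeros((3,3));b=np.zeros(3)
    for d,uv in obs:
        r=ray(d,[uv])[0];r/=np.linalg.norm(r);M=np.eye(3)-np.outer(r,r);A+=M;b+=M@d["position"]
    return np.linalg.solve(A,b)
def crop(d,x0,y0,x1,y1,s,fn):
    cv2.imwrite(fn,cv2.resize(d["frame"][y0:y1,x0:x1,::-1],None,fx=s,fy=s,interpolation=cv2.INTER_CUBIC))
E
python3 - <<'E'
from h import *
t=cam("top");s=cam("side")
crop(t,160,165,410,285,3.2,"pics/t1.png")
crop(s,215,160,365,370,2.8,"pics/s1.png")
import pickle;pickle.dump((t,s),open("c0.pkl","wb"))
for n,uv in dict(stk=(310,253),anv=(188,192),rnd=(263,188),lng=(236,250),cork=(381,255)).items(): print(n,atz(t,[uv],0.0)[0].round(3))
w=cam("wrist");print(w["mount"],w["fx"])
E
```

```text
stk [0.452 0.094 0.   ]
anv [0.589 0.383 0.   ]
rnd [0.602 0.207 0.   ]
lng [0.455 0.266 0.   ]
cork [ 0.451 -0.07   0.   ]
[[-1.42872833e-04  9.61489223e-01  2.74842599e-01  6.90606297e-02]
 [ 9.99999918e-01  3.30942528e-05  4.04060559e-04 -1.08462659e-03]
 [ 3.79404162e-04  2.74842634e-01 -9.61489148e-01 -1.77444511e-01]
 [ 0.00000000e+00  0.00000000e+00  0.00000000e+00  1.00000000e+00]] 368.58428541053377
```

View pics/t1.png

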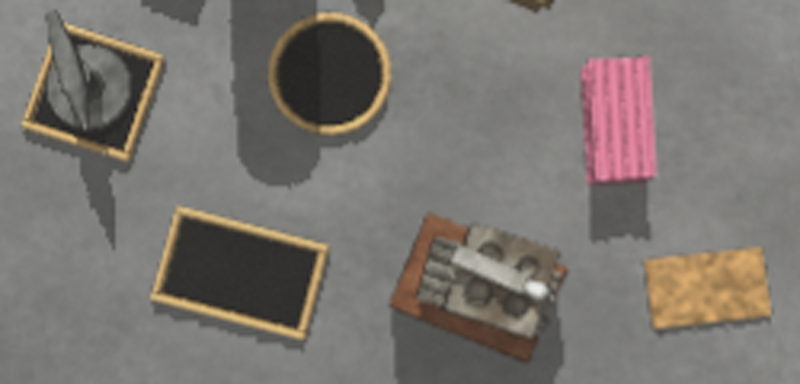

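View pics/s1.png

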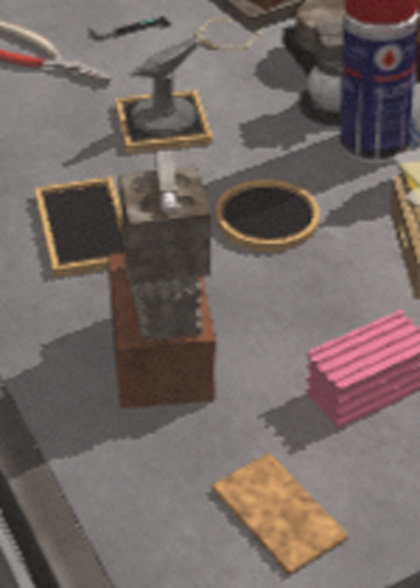

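The top crop shows the steel anvil in the square tray, centred near full-frame (189,193), and the stack's cube top near (317,252). The punch's tail is at (302,244) and its ball at (328,256). Everything matches the description: the true swage is grey and under the cube, and the pink one stands apart. The side crop agrees and shows the ball facing the camera. Next I fit poses from both views.

```bash
python3 - <<'E'
from h import *
import pickle
t,s=pickle.load(open("c0.pkl","rb"))
T=lambda L:[(x/3.2+160,y/3.2+165) for x,y in L]
S=lambda L:[(x/2.8+215,y/2.8+160) for x,y in L]
print("state",manip.get_state()["clock"])
def fit(name,a,b,top,side=None):
    c=atz(t,[np.mean(T(top),0)],0.01)[0]
    obs=[(t,i,p) for i,p in enumerate(T(top))]
    if side: obs+=[(s,i,p) for i,p in side]
    base=np.array([[-a,-b],[-a,b],[a,b],[a,-b]])/2
    def pts(p):
        c_,s_=np.cos(p[3]),np.sin(p[3]);xy=base@np.array([[c_,s_],[-s_,c_]])+p[:2];return np.c_[xy,np.full(4,p[2])]
    f=lambda p:np.concatenate([proj(d,pts(p)[i])[0]-np.array(uv) for d,i,uv in obs])
    best=min((least_squares(f,[c[0],c[1],z0,y0]) for y0 in (-2.3,-1.57,-.8,0,.8,1.57,2.3,3.1) for z0 in(0.02,.15)),key=lambda r:r.cost)
    print(name,best.x.round(4),np.degrees(best.x[3]).round(1),"rms",np.sqrt(2*best.cost/len(obs)).round(2))
sd=lambda *L:[(i,p) for i,p in zip([l[0] for l in L],S([l[1] for l in L]))]
# order of corners: going round; top-crop order must be consistent (model order is a winding, either start)
fit("square",.082,.082,[(65,25),(162,58),(128,160),(22,123)])
fit("long",.070,.114,[(178,208),(328,246),(304,339),(152,298)])
fit("cork",.05,.086,[(645,260),(762,247),(771,316),(654,329)])
fit("cube",.056,.056,[(476,224),(562,248),(538,334),(448,305)])
for n,(a,b) in dict(round=((330,73),(268,214)),cork=((708,288),(280,513)),square=((94,91),(164,120)),pball=((537,291),(170,199)),ptail=((455,253),(165,152)),horn1=((52,13),(198,43)),horn2=((86,127),(136,72)),cubeNear=((562,248),(210,212)),cubeL=((538,334),(128,213)),cubeTL=((448,305),(122,176))).items():
    print(n,tri([(t,T([a])[0]),(s,S([b])[0])]).round(4))
print("foot",atz(t,T([(90,86)]),.012))
E
python3 -m pendant '[{"dx":0.04},{"dx":0.04}]' | head -c 600
```

```text
state 0.25
square [ 0.5912  0.3872 -0.0376  2.8253] 161.9 rms 0.7
long [ 0.4549  0.269  -0.0114 -3.3759] -193.4 rms 0.31
cork [ 0.451  -0.0725 -0.0069 -3.0109] -172.5 rms 0.14
cube [0.4508 0.0885 0.1343 2.8604] 163.9 rms 0.67
round [0.6023 0.2066 0.0029]
cork [ 4.515e-01 -7.130e-02 -3.000e-04]
square [0.5854 0.3787 0.0026]
pball [0.4431 0.0728 0.1688]
ptail [0.4643 0.1225 0.1687]
horn1 [0.6294 0.3953 0.0674]
horn2 [0.5507 0.3672 0.0733]
cubeNear [0.4677 0.0576 0.1597]
cubeL [0.4151 0.0728 0.1673]
cubeTL [0.4327 0.1257 0.1564]
foot [[0.5868365  0.37993599 0.012     ]]invalid input
```

```bash
cat >> h.py <<'E'
def go(x,y,z,ang):
    """shift in present tool axes, shift after turning, and the turn (tool z, deg) to stand at x,y,z with tool x at ang deg"""
    s=manip.get_state();M=rot(s["ee_rot"]);d=np.array([x,y,z])-s["position"]
    a=np.degrees(np.arctan2(M[1,0],M[0,0])); dr=-((ang-a+180)%360-180)
    r=np.radians(ang);N=np.array([[np.cos(r),np.sin(r),0],[np.sin(r),-np.cos(r),0],[0,0,-1]])
    tilt=R.from_matrix(M.T@(R.from_euler('z',-dr,degrees=True).as_matrix().T@N)).as_rotvec(degrees=True)
    print("t %.1f"%s["clock"],"pos",s["position"].round(4),"ang %.1f"%a,"now-axes",(M.T@d).round(4),"after-turn",(N.T@d).round(4),"rz %.1f"%dr,"tilt",tilt.round(1),"w %.4f gf %.1f"%(s["width"],s["gripper_force"]),"F",s["contact_force"].round(1),"q",s["qpos"].round(2))
E
python3 -m pendant '[{"dx":0,"dy":0,"dz":-0.02,"rx":0,"ry":0,"rz":7,"hand":0.0854},{"dx":0,"dy":0,"dz":-0.02,"rx":0,"ry":0,"rz":7,"hand":0.0854},{"dx":0,"dy":0,"dz":-0.02,"rx":0,"ry":0,"rz":7,"hand":0.0854}]'; python3 -c "
from h import *
go(.452,.096,.26,67)"
```

```text
clock: 0.5
position: [0.2135, 0.5335, 0.257]
ee_rot: [-0.0, 0.368, 0.93, -0.001]
contact_force: [0.1, 0.4, -0.3]
width: 0.0852
gripper_force: 0.0
t 0.5 pos [0.2135 0.5335 0.257 ] ang 136.8 now-axes [-0.4732 -0.1559 -0.0026] after-turn [-0.3095  0.3905 -0.003 ] rz 69.8 tilt [-0.1  0.  -0. ] w 0.0852 gf 0.0 F [ 0.1  0.4 -0.3] q [1.07 0.25 1.39 0.   1.5  0.25]
```

```bash
python3 -m pendant '[{"rz":7,"hand":0.0854},{"rz":7,"hand":0.0854},{"rz":7,"hand":0.0854},{"rz":7,"hand":0.0854},{"rz":7,"hand":0.0854},{"rz":7,"hand":0.0854},{"rz":7,"hand":0.0854},{"rz":7,"hand":0.0854},{"rz":7,"hand":0.0854},{"rz":7,"hand":0.0854}]'
```

```text
invalid input
```

```bash
python3 -m pendant '[{"dx":0,"dy":0,"dz":0,"rx":0,"ry":0,"rz":7,"hand":0.0854},{"dx":0,"dy":0,"dz":0,"rx":0,"ry":0,"rz":7,"hand":0.0854},{"dx":0,"dy":0,"dz":0,"rx":0,"ry":0,"rz":7,"hand":0.0854},{"dx":0,"dy":0,"dz":0,"rx":0,"ry":0,"rz":7,"hand":0.0854},{"dx":0,"dy":0,"dz":0,"rx":0,"ry":0,"rz":7,"hand":0.0854},{"dx":0,"dy":0,"dz":0,"rx":0,"ry":0,"rz":7,"hand":0.0854},{"dx":0,"dy":0,"dz":0,"rx":0,"ry":0,"rz":7,"hand":0.0854},{"dx":0,"dy":0,"dz":0,"rx":0,"ry":0,"rz":7,"hand":0.0854},{"dx":0,"dy":0,"dz":0,"rx":0,"ry":0,"rz":7,"hand":0.0854},{"dx":0,"dy":0,"dz":0,"rx":0,"ry":0,"rz":7,"hand":0.0854}]'
python3 -m pendant '[{"dx":-0.025,"dy":0.0325,"dz":0,"rx":0,"ry":0,"rz":0,"hand":0.0854},{"dx":-0.025,"dy":0.0325,"dz":0,"rx":0,"ry":0,"rz":0,"hand":0.0854},{"dx":-0.025,"dy":0.0325,"dz":0,"rx":0,"ry":0,"rz":0,"hand":0.0854},{"dx":-0.025,"dy":0.0325,"dz":0,"rx":0,"ry":0,"rz":0,"hand":0.0854},{"dx":-0.025,"dy":0.0325,"dz":0,"rx":0,"ry":0,"rz":0,"hand":0.0854},{"dx":-0.025,"dy":0.0325,"dz":0,"rx":0,"ry":0,"rz":0,"hand":0.0854},{"dx":-0.025,"dy":0.0325,"dz":0,"rx":0,"ry":0,"rz":0,"hand":0.0854},{"dx":-0.025,"dy":0.0325,"dz":0,"rx":0,"ry":0,"rz":0,"hand":0.0854},{"dx":-0.025,"dy":0.0325,"dz":0,"rx":0,"ry":0,"rz":0,"hand":0.0854},{"dx":-0.025,"dy":0.0325,"dz":0,"rx":0,"ry":0,"rz":0,"hand":0.0854},{"dx":-0.025,"dy":0.0325,"dz":0,"rx":0,"ry":0,"rz":0,"hand":0.0854},{"dx":-0.025,"dy":0.0325,"dz":0,"rx":0,"ry":0,"rz":0,"hand":0.0854}]'
python3 - <<'E'
from h import *
import pickle
go(.452,.096,.26,67)
w=cam("wrist");pickle.dump(w,open("w1.pkl","wb"));crop(w,0,0,560,420,1.4,"pics/w1.png")
E
```

```text
clock: 1.33
position: [0.2137, 0.5337, 0.2566]
ee_rot: [0.0, 0.835, 0.551, -0.0]
contact_force: [-0.9, 0.3, 0.5]
width: 0.0858
gripper_force: 0.0
clock: 2.33
position: [0.4574, 0.1041, 0.257]
ee_rot: [0.0, 0.833, 0.553, 0.0]
contact_force: [0.7, 1.1, -0.5]
width: 0.0854
gripper_force: 0.0
t 2.3 pos [0.4574 0.1041 0.257 ] ang 67.2 now-axes [-0.0096 -0.0018 -0.003 ] after-turn [-0.0096 -0.0017 -0.003 ] rz 0.2 tilt [ 0. -0. -0.] w 0.0854 gf 0.0 F [ 0.7  1.1 -0.5] q [0.08 0.08 1.6  0.   1.46 0.47]
```

View pics/w1.png

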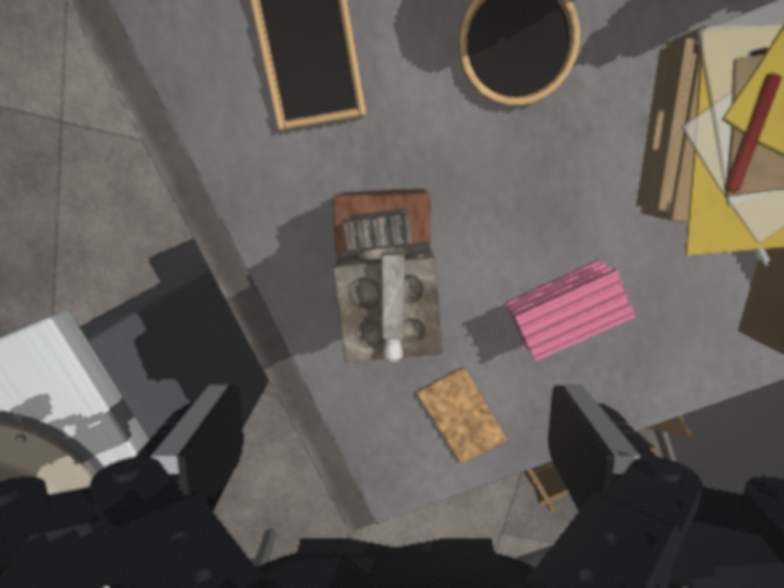

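The wrist picture shows the punch from its tail at (393,254) to its ball at (394,349). The cube's top corners are at (335,266), (435,259), (441,352) and (346,360). The swage and wood ends lie behind at (376,211) and (381,192), and the cork is at (461,414).

Run:
```python
from h import *
import pickle
t,s=pickle.load(open("c0.pkl","rb"));w=pickle.load(open("w1.pkl","rb"))
W=lambda *L:[(x/1.4,y/1.4) for x,y in L]
p=atz(w,W((393,254),(394,349)),.171);print(p.round(4),np.degrees(np.arctan2(*(p[0]-p[1])[1::-1])))
def show(n,P):
    print(n,P.round(4).tolist(),"c",P.mean(0).round(4),"ang",[round(float(np.degrees(np.arctan2(*(P[(i+1)%len(P)]-P[i])[1::-1]))),1) for i in range(len(P))],"len",[round(float(np.linalg.norm(P[(i+1)%len(P)]-P[i])),4) for i in range(len(P))])
show("cube",atz(w,W((335,266),(435,259),(441,352),(346,360)),.161))
show("cork",atz(w,W((462,368),(507,438),(462,462),(417,392)),.006))
show("wood",atz(w,W((333,196),(429,191)),.063))
show("swage",atz(w,W((344,213),(407,209)),.105))
T=lambda x,y:(x/3.2+160,y/3.2+165)
S=lambda x,y:(x/2.8+215,y/2.8+160)
for n,a,b,c in(("tail",(455,253),(165,152),(393,254)),("ball",(537,291),(170,199),(394,349)),("c1",(562,248),(210,212),(441,352)),("c2",(538,334),(128,213),(346,360)),("c3",(448,305),(122,176),(335,266)),("round",(330,73),(268,214),(520,41))): print(n,tri([(t,T(*a)),(s,S(*b)),(w,W(c)[0])]).round(4),tri([(t,T(*a)),(w,W(c)[0])]).round(4))
s=manip.get_state()["position"];print(s)
```

```text
[[0.4642 0.1216 0.171 ]
 [0.4443 0.073  0.171 ]] 67.6899173358462
cube [[0.432, 0.126, 0.161], [0.4832, 0.1086, 0.161], [0.4666, 0.0574, 0.161], [0.415, 0.0739, 0.161]] c [0.4492 0.0915 0.161 ] ang [-18.8, -108.0, 162.3, 71.9] len [0.0541, 0.0538, 0.0542, 0.0548]
cork [[0.4684, -0.0262, 0.006], [0.482, -0.1084, 0.006], [0.4342, -0.116, 0.006], [0.4223, -0.0324, 0.006]] c [ 0.4517 -0.0708  0.006 ] ang [-80.6, -171.0, 98.1, 7.6] len [0.0833, 0.0484, 0.0845, 0.0465]
wood [[0.4331, 0.1577, 0.063], [0.4969, 0.1346, 0.063]] c [0.465  0.1461 0.063 ] ang [-19.9, 160.1] len [0.0679, 0.0679]
swage [[0.4409, 0.1465, 0.105], [0.4786, 0.1333, 0.105]] c [0.4597 0.1399 0.105 ] ang [-19.2, 160.8] len [0.0399, 0.0399]
tail [0.4641 0.1219 0.1693] [0.464  0.1225 0.1733]
ball [0.4434 0.0726 0.1688] [0.443  0.0724 0.1676]
c1 [0.4672 0.0573 0.1602] [0.4676 0.058  0.1636]
c2 [0.4156 0.0741 0.1657] [0.4156 0.0724 0.1596]
c3 [0.4322 0.1255 0.157 ] [0.4326 0.1262 0.1637]
round [0.6027 0.2063 0.0032] [0.6005 0.2056 0.0135]
[0.46211096 0.09669436 0.25667667]
```

```bash
python3 -m pendant '[{"dx":0,"dy":0,"dz":0,"rx":0,"ry":0,"rz":0,"hand":0.035},{"dx":0,"dy":0,"dz":0,"rx":0,"ry":0,"rz":0,"hand":0.035},{"dx":0,"dy":0,"dz":0,"rx":0,"ry":0,"rz":0,"hand":0.035}]'; python3 -c "
from h import *
go(.4537,.0970,.164,67.5)"
```

```text
clock: 2.63
position: [0.4562, 0.1067, 0.2567]
ee_rot: [-0.001, 0.833, 0.553, -0.0]
contact_force: [-0.8, -0.1, 0.1]
width: 0.0515
gripper_force: 0.0
t 2.6 pos [0.4562 0.1067 0.2567] ang 67.2 now-axes [-0.01    0.0016  0.0927] after-turn [-0.01    0.0014  0.0927] rz -0.3 tilt [-0.1 -0.   0. ] w 0.0515 gf 0.0 F [-0.8 -0.1  0.1] q [0.08 0.08 1.6  0.   1.46 0.48]
```

```bash
python3 -m pendant '[{"dx":-0.005,"dy":0.0008,"dz":0.02,"rx":0,"ry":0,"rz":0,"hand":0.035},{"dx":-0.005,"dy":0.0008,"dz":0.02,"rx":0,"ry":0,"rz":0,"hand":0.035},{"dx":0,"dy":0,"dz":0.015,"rx":0,"ry":0,"rz":0,"hand":0.035},{"dx":0,"dy":0,"dz":0.01,"rx":0,"ry":0,"rz":0,"hand":0.035},{"dx":0,"dy":0,"dz":0.005,"rx":0,"ry":0,"rz":0,"hand":0.035},{"dx":0,"dy":0,"dz":0,"rx":0,"ry":0,"rz":0,"hand":0.035},{"dx":0,"dy":0,"dz":0,"rx":0,"ry":0,"rz":0,"hand":0.035}]'
python3 - <<'E'
from h import *
go(.4537,.0970,.164,67.5)
w=cam("wrist");crop(w,150,130,430,340,2.8,"pics/w2.png")
E
```

```text
clock: 3.22
position: [0.4547, 0.097, 0.1873]
ee_rot: [0.0, 0.833, 0.554, 0.0]
contact_force: [-0.3, 0.1, -0.1]
width: 0.0351
gripper_force: 0.0
t 3.2 pos [0.4547 0.097  0.1873] ang 67.3 now-axes [-0.0004 -0.0009  0.0233] after-turn [-0.0004 -0.0009  0.0233] rz -0.2 tilt [ 0. -0. -0.] w 0.0351 gf 0.0 F [-0.3  0.1 -0.1] q [0.06 0.11 1.74 0.   1.29 0.46]
```

View pics/w2.png

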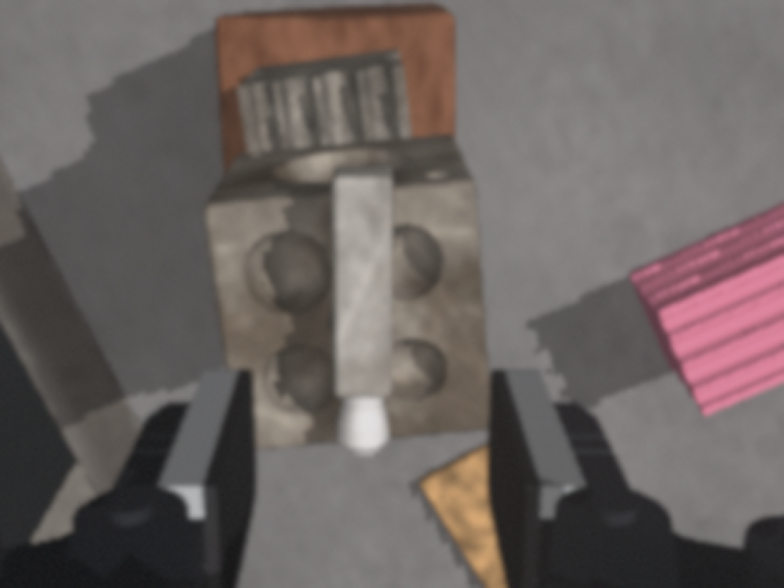

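The close crop shows the punch at (363,290), between the fingertips at (250,380) and (492,380), so the aim is right. I go down, grip and lift.

```bash
python3 -m pendant '[{"dx":0,"dy":-0.0005,"dz":0.01,"rx":0,"ry":0,"rz":0,"hand":0.035},{"dx":0,"dy":0,"dz":0.008,"rx":0,"ry":0,"rz":0,"hand":0.035},{"dx":0,"dy":0,"dz":0.005,"rx":0,"ry":0,"rz":0,"hand":0.035},{"dx":0,"dy":0,"dz":0,"rx":0,"ry":0,"rz":0,"hand":0.035},{"dx":0,"dy":0,"dz":0,"rx":0,"ry":0,"rz":0,"hand":0},{"dx":0,"dy":0,"dz":0,"rx":0,"ry":0,"rz":0,"hand":0},{"dx":0,"dy":0,"dz":0,"rx":0,"ry":0,"rz":0,"hand":0},{"dx":0,"dy":0,"dz":0,"rx":0,"ry":0,"rz":0,"hand":0},{"dx":0,"dy":0,"dz":0,"rx":0,"ry":0,"rz":0,"hand":0}]' 40
python3 -c "
from h import *
go(.4511,-.0685,.03,97.5)"
```

```text
clock: 4.02
position: [0.4542, 0.0964, 0.1641]
ee_rot: [0.0, 0.833, 0.553, 0.0]
contact_force: [-0.4, -0.1, -1.0]
width: 0.0002
gripper_force: 0.0
t 4.0 pos [0.4542 0.0964 0.1641] ang 67.2 now-axes [-0.1533  0.061   0.134 ] after-turn [-0.1631 -0.0246  0.1341] rz -30.3 tilt [ 0. -0. -0.] w 0.0002 gf 0.0 F [-0.4 -0.1 -1. ] q [0.06 0.13 1.78 0.   1.23 0.46]
```

The fingers shut on nothing, so I look again.

Run:
```python
from h import *
w=cam("wrist");a=cv2.resize(w["frame"][130:340,170:410],None,fx=2,fy=2)
s=cam("side");b=cv2.resize(s["frame"][190:260,240:315],(300,280))
im=np.zeros((420,790,3),np.uint8);im[:420,:480]=a;im[:280,485:785]=b
cv2.imwrite("pics/m3.png",im[:,:,::-1])
```

```text
(no output)
```

View pics/m3.png

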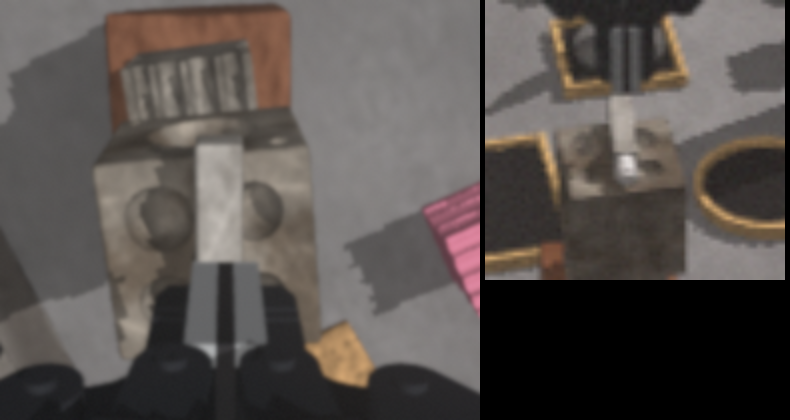

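Run:
```python
from h import *
w=cam("wrist");s=cam("side");t=cam("top");p=manip.get_state()["position"]
for dz in(0,.0187,.03):
    P=p+[0,0,dz];print(dz,proj(w,P),proj(s,P))
print(tri([(s,(275.5,213.7)),(w,(282.5,262.5))]))
print(p)
```

```text
0 [[280.9645739  248.53854467]] [[274.87339589 224.82643738]]
0.0187 [[280.8651636  263.05739871]] [[274.72284899 216.97412722]]
0.03 [[280.79426534 273.40882656]] [[274.62997702 212.13032564]]
[0.45619805 0.09841572 0.18820201]
[0.45401948 0.09642418 0.16385778]
```

Run:
```python
from h import *
w=cam("wrist");s=cam("side");st=manip.get_state();p=st["position"];X=rot(st["ee_rot"])[:,0]
for h in(0,.01,.02,.025,.03):
    print(h,[proj(c,p+k*.011*X+[0,0,h])[0].round(1) for c,k in((w,1),(w,-1),(s,1),(s,-1))])
cv2.imwrite("pics/m4.png",np.hstack([cv2.resize(s["frame"][150:240,240:315],(500,600),interpolation=cv2.INTER_CUBIC),cv2.resize(w["frame"][220:400,240:325],(284,600),interpolation=cv2.INTER_CUBIC)])[:,:,::-1])
```

```text
0 [array([281.1, 228.1]), array([281.1, 268.2]), array([274.5, 221.4]), array([275.2, 228.3])]
0.01 [array([281. , 234.5]), array([281.1, 276.5]), array([274.5, 217.3]), array([275.1, 224.1])]
0.02 [array([281. , 241.7]), array([281. , 285.8]), array([274.4, 213.1]), array([275. , 219.9])]
0.025 [array([280.9, 245.6]), array([281. , 290.8]), array([274.3, 210.9]), array([275. , 217.7])]
0.03 [array([280.9, 249.7]), array([281. , 296.1]), array([274.3, 208.8]), array([275. , 215.6])]
```

View pics/m4.png

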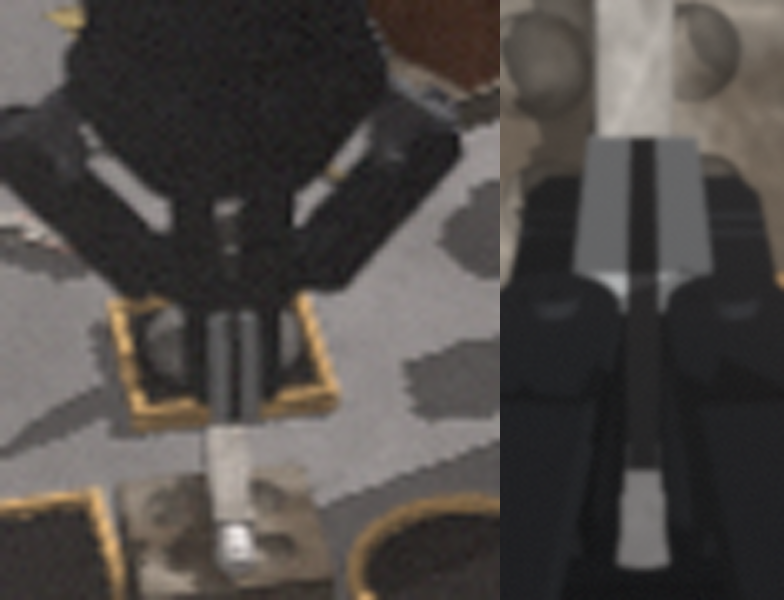

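The crop shows the fingertip end at wrist row 261 and side row 213. Both put the fingers' real end about 35–40 mm above the reported TCP. I open, go down 25 mm and check again.

```bash
python3 -m pendant '[{"dx":0,"dy":0,"dz":0,"rx":0,"ry":0,"rz":0,"hand":0.035},{"dx":0,"dy":0,"dz":0,"rx":0,"ry":0,"rz":0,"hand":0.035},{"dx":0,"dy":0,"dz":0,"rx":0,"ry":0,"rz":0,"hand":0.035},{"dx":0,"dy":0,"dz":0.008,"rx":0,"ry":0,"rz":0,"hand":0.035},{"dx":0,"dy":0,"dz":0.007,"rx":0,"ry":0,"rz":0,"hand":0.035},{"dx":0,"dy":0,"dz":0.005,"rx":0,"ry":0,"rz":0,"hand":0.035},{"dx":0,"dy":0,"dz":0.004,"rx":0,"ry":0,"rz":0,"hand":0.035},{"dx":0,"dy":0,"dz":0,"rx":0,"ry":0,"rz":0,"hand":0.035}]'
python3 - <<'E'
from h import *
w=cam("wrist");s=cam("side")
cv2.imwrite("pics/m5.png",np.hstack([cv2.resize(s["frame"][170:230,245:305],(500,500),interpolation=cv2.INTER_CUBIC),cv2.resize(w["frame"][170:400,215:345],(283,500),interpolation=cv2.INTER_CUBIC)])[:,:,::-1])
E
```

```text
clock: 5.03
position: [0.453, 0.0964, 0.1385]
ee_rot: [-0.001, 0.833, 0.553, -0.001]
contact_force: [-0.3, 0.6, 0.1]
width: 0.0348
gripper_force: 0.0
```

View pics/m5.png

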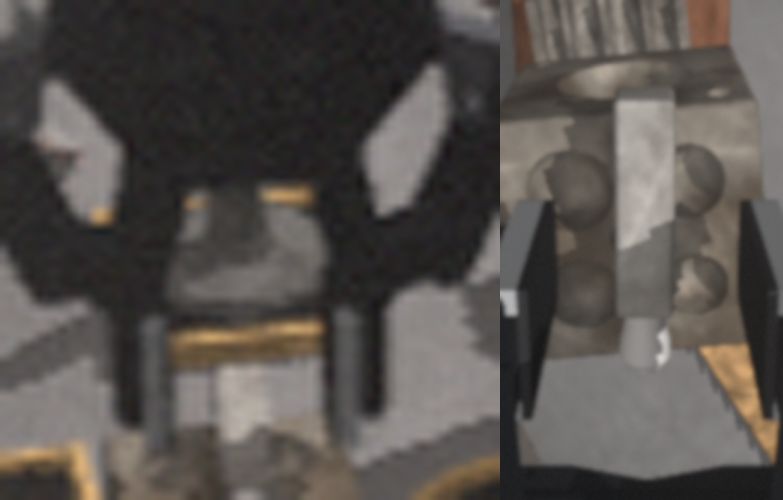

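The fingertips are now at about the punch's top level, straddling it at (645,210) in the wrist panel. I go another 9 mm down and grip.

```bash
python3 -m pendant '[{"dx":0,"dy":0,"dz":0.004,"rx":0,"ry":0,"rz":0,"hand":0.025},{"dx":0,"dy":0,"dz":0.003,"rx":0,"ry":0,"rz":0,"hand":0.025},{"dx":0,"dy":0,"dz":0.002,"rx":0,"ry":0,"rz":0,"hand":0.025},{"dx":0,"dy":0,"dz":0,"rx":0,"ry":0,"rz":0,"hand":0.025}]'
python3 -m pendant '[{"dx":0,"dy":0,"dz":0,"rx":0,"ry":0,"rz":0,"hand":0},{"dx":0,"dy":0,"dz":0,"rx":0,"ry":0,"rz":0,"hand":0},{"dx":0,"dy":0,"dz":0,"rx":0,"ry":0,"rz":0,"hand":0},{"dx":0,"dy":0,"dz":0,"rx":0,"ry":0,"rz":0,"hand":0}]' 40
```

```text
clock: 5.47
position: [0.4536, 0.0964, 0.1303]
ee_rot: [-0.0, 0.833, 0.553, -0.0]
contact_force: [0.1, -0.8, -0.4]
width: 0.0248
gripper_force: 0.0
clock: 5.8
position: [0.4541, 0.0964, 0.1309]
ee_rot: [0.0, 0.833, 0.553, 0.0]
contact_force: [-0.2, 0.0, 0.3]
width: 0.0102
gripper_force: 41.7
```

```bash
python3 -m pendant '[{"dx":0,"dy":0,"dz":0,"rx":0,"ry":0,"rz":0,"hand":0.022},{"dx":0,"dy":0,"dz":0,"rx":0,"ry":0,"rz":0,"hand":0.022},{"dx":0,"dy":0,"dz":0.002,"rx":0,"ry":0,"rz":0,"hand":0.022},{"dx":0,"dy":0,"dz":0.002,"rx":0,"ry":0,"rz":0,"hand":0.022},{"dx":0,"dy":0,"dz":0,"rx":0,"ry":0,"rz":0,"hand":0.022}]'
python3 -m pendant '[{"dx":0,"dy":0,"dz":0,"rx":0,"ry":0,"rz":0,"hand":0},{"dx":0,"dy":0,"dz":0,"rx":0,"ry":0,"rz":0,"hand":0},{"dx":0,"dy":0,"dz":0,"rx":0,"ry":0,"rz":0,"hand":0},{"dx":0,"dy":0,"dz":0,"rx":0,"ry":0,"rz":0,"hand":0}]' 40
python3 -m pendant '[{"dx":0,"dy":0,"dz":-0.005,"rx":0,"ry":0,"rz":0,"hand":0},{"dx":0,"dy":0,"dz":-0.015,"rx":0,"ry":0,"rz":0,"hand":0},{"dx":0,"dy":0,"dz":-0.02,"rx":0,"ry":0,"rz":0,"hand":0},{"dx":0,"dy":0,"dz":-0.01,"rx":0,"ry":0,"rz":0,"hand":0},{"dx":0,"dy":0,"dz":0,"rx":0,"ry":0,"rz":0,"hand":0}]'
python3 -c "
from h import *
go(.4511,-.0685,.0,97.5)"
```

```text
clock: 6.22
position: [0.454, 0.0964, 0.1266]
ee_rot: [-0.0, 0.833, 0.553, 0.0]
contact_force: [-0.5, 0.6, -0.1]
width: 0.022
gripper_force: 0.0
clock: 6.55
position: [0.4542, 0.0965, 0.1269]
ee_rot: [0.0, 0.833, 0.553, 0.0]
contact_force: [0.3, -0.3, 0.7]
width: 0.0104
gripper_force: 41.1
clock: 6.97
position: [0.4558, 0.0966, 0.1791]
ee_rot: [0.001, 0.833, 0.553, 0.002]
contact_force: [0.1, -0.6, -0.4]
width: 0.0102
gripper_force: 40.9
t 7.0 pos [0.4558 0.0966 0.1791] ang 67.2 now-axes [-0.1544  0.0589  0.179 ] after-turn [-0.163  -0.0262  0.1791] rz -30.3 tilt [ 0.3 -0.1 -0. ] w 0.0102 gf 40.9 F [ 0.1 -0.6 -0.4] q [0.06 0.12 1.76 0.   1.26 0.46]
```

```bash
python3 -m pendant '[{"dx":-0.015,"dy":0.006,"dz":0,"rx":0,"ry":0,"rz":0,"hand":0},{"dx":-0.025,"dy":0.0095,"dz":0,"rx":0,"ry":0,"rz":0,"hand":0},{"dx":-0.03,"dy":0.0115,"dz":0,"rx":0,"ry":0,"rz":0,"hand":0},{"dx":-0.03,"dy":0.0115,"dz":0,"rx":0,"ry":0,"rz":0,"hand":0},{"dx":-0.03,"dy":0.0115,"dz":0,"rx":0,"ry":0,"rz":0,"hand":0},{"dx":-0.015,"dy":0.006,"dz":0,"rx":0,"ry":0,"rz":0,"hand":0},{"dx":-0.0094,"dy":0.003,"dz":0,"rx":0,"ry":0,"rz":-5,"hand":0},{"dx":0,"dy":0,"dz":0.02,"rx":0,"ry":0,"rz":-7,"hand":0},{"dx":0,"dy":0,"dz":0.03,"rx":0,"ry":0,"rz":-7,"hand":0},{"dx":0,"dy":0,"dz":0.03,"rx":0,"ry":0,"rz":-7,"hand":0},{"dx":0,"dy":0,"dz":0.03,"rx":0,"ry":0,"rz":-4.3,"hand":0},{"dx":0,"dy":0,"dz":0.02,"rx":0,"ry":0,"rz":0,"hand":0}]'
python3 -m pendant '[{"dx":0,"dy":0,"dz":0.02,"rx":0,"ry":0,"rz":0,"hand":0},{"dx":0,"dy":0,"dz":0.01,"rx":0,"ry":0,"rz":0,"hand":0},{"dx":0,"dy":0,"dz":0,"rx":0,"ry":0,"rz":0,"hand":0},{"dx":0,"dy":0,"dz":0,"rx":0,"ry":0,"rz":0,"hand":0},{"dx":0,"dy":0,"dz":0,"rx":0,"ry":0,"rz":0,"hand":0}]'
python3 -c "
from h import *
go(.4511,-.0685,-.027,97.5)"
```

```text
clock: 7.97
position: [0.446, -0.0681, 0.0437]
ee_rot: [-0.002, 0.659, 0.752, -0.001]
contact_force: [-0.2, 0.1, -1.1]
width: 0.0102
gripper_force: 40.9
clock: 8.38
position: [0.4489, -0.0689, 0.0171]
ee_rot: [0.0, 0.659, 0.752, 0.0]
contact_force: [-0.0, -0.3, -1.1]
width: 0.0104
gripper_force: 40.9
t 8.4 pos [ 0.4489 -0.0689  0.0171] ang 97.5 now-axes [0.0001 0.0022 0.0441] after-turn [0.0001 0.0022 0.0441] rz -0.0 tilt [0. 0. 0.] w 0.0104 gf 40.9 F [-0.  -0.3 -1.1] q [-0.31  0.28  2.02  0.    0.84 -0.44]
```

```bash
python3 -m pendant '[{"dx":0,"dy":0.001,"dz":0.01,"rx":0,"ry":0,"rz":0,"hand":0},{"dx":0,"dy":0.001,"dz":0.014,"rx":0,"ry":0,"rz":0,"hand":0},{"dx":0,"dy":0,"dz":0.01,"rx":0,"ry":0,"rz":0,"hand":0},{"dx":0,"dy":0,"dz":0.005,"rx":0,"ry":0,"rz":0,"hand":0},{"dx":0,"dy":0,"dz":0.002,"rx":0,"ry":0,"rz":0,"hand":0},{"dx":0,"dy":0,"dz":0.001,"rx":0,"ry":0,"rz":0,"hand":0},{"dx":0,"dy":0,"dz":0.001,"rx":0,"ry":0,"rz":0,"hand":0},{"dx":0,"dy":0,"dz":0,"rx":0,"ry":0,"rz":0,"hand":0},{"dx":0,"dy":0,"dz":0,"rx":0,"ry":0,"rz":0,"hand":0}]'
```

```text
clock: 9.13
position: [0.4509, -0.0686, -0.0258]
ee_rot: [0.0, 0.659, 0.752, 0.0]
contact_force: [-0.1, 0.5, -0.0]
width: 0.0101
gripper_force: 40.9
```

```bash
python3 -m pendant '[{"dx":0,"dy":0,"dz":0.001,"rx":0,"ry":0,"rz":0,"hand":0},{"dx":0,"dy":0,"dz":0.001,"rx":0,"ry":0,"rz":0,"hand":0},{"dx":0,"dy":0,"dz":0,"rx":0,"ry":0,"rz":0,"hand":0}]'
python3 -m pendant '[{"dx":0,"dy":0,"dz":0,"rx":0,"ry":0,"rz":0,"hand":0.025},{"dx":0,"dy":0,"dz":0,"rx":0,"ry":0,"rz":0,"hand":0.03},{"dx":0,"dy":0,"dz":0,"rx":0,"ry":0,"rz":0,"hand":0.03},{"dx":0,"dy":0,"dz":-0.01,"rx":0,"ry":0,"rz":0,"hand":0.03},{"dx":0,"dy":0,"dz":-0.03,"rx":0,"ry":0,"rz":0,"hand":0.085},{"dx":0,"dy":0,"dz":-0.03,"rx":0,"ry":0,"rz":0,"hand":0.085},{"dx":0,"dy":0,"dz":-0.03,"rx":0,"ry":0,"rz":0,"hand":0.085},{"dx":0,"dy":0,"dz":-0.03,"rx":0,"ry":0,"rz":0,"hand":0.085},{"dx":0,"dy":0,"dz":-0.03,"rx":0,"ry":0,"rz":0,"hand":0.085},{"dx":0,"dy":0,"dz":-0.03,"rx":0,"ry":0,"rz":0,"hand":0.085},{"dx":0,"dy":0,"dz":-0.03,"rx":0,"ry":0,"rz":0,"hand":0.085},{"dx":0,"dy":0,"dz":-0.01,"rx":0,"ry":0,"rz":0,"hand":0.085}]'
python3 - <<'E'
from h import *
go(.589,.381,.15,0)
t=cam("top")
crop(t,160,165,410,285,3.2,"pics/t6.png")
E
```

```text
clock: 9.38
position: [0.4508, -0.0686, -0.028]
ee_rot: [0.0, 0.659, 0.752, 0.0]
contact_force: [-0.5, 0.9, 1.8]
width: 0.0106
gripper_force: 41.2
clock: 10.38
position: [0.4527, -0.0692, 0.2061]
ee_rot: [0.004, 0.659, 0.752, 0.002]
contact_force: [0.6, -0.3, 1.0]
width: 0.0851
gripper_force: 0.0
t 10.4 pos [ 0.4527 -0.0692  0.2061] ang 97.5 now-axes [0.4287 0.1934 0.0561] after-turn [ 0.1363 -0.4502  0.0561] rz 97.5 tilt [0.4 0.2 0. ] w 0.0851 gf 0.0 F [ 0.6 -0.3  1. ] q [-0.3   0.09  1.72  0.    1.32 -0.43]
```

View pics/t6.png

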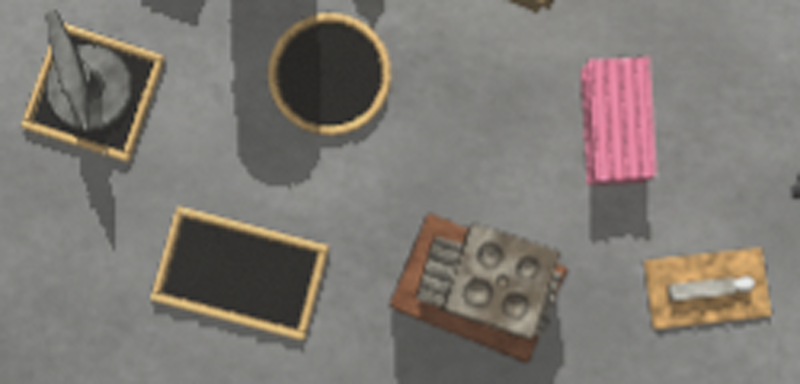

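The top crop shows the punch lying on the cork, mid at (711,287) against the pad centre at (708,288), and the stack undisturbed. The anvil is next. I turn to its bar and look from above.

```bash
python3 -m pendant '[{"dx":0,"dy":0,"dz":0,"rx":0,"ry":0,"rz":6,"hand":0.085},{"dx":0,"dy":0,"dz":0,"rx":0,"ry":0,"rz":6.6,"hand":0.085},{"dx":0,"dy":0,"dz":0,"rx":0,"ry":0,"rz":6.6,"hand":0.085},{"dx":0,"dy":0,"dz":0,"rx":0,"ry":0,"rz":6.6,"hand":0.085},{"dx":0,"dy":0,"dz":0,"rx":0,"ry":0,"rz":6.6,"hand":0.085},{"dx":0,"dy":0,"dz":0,"rx":0,"ry":0,"rz":6.6,"hand":0.085},{"dx":0,"dy":0,"dz":0,"rx":0,"ry":0,"rz":6.6,"hand":0.085},{"dx":0,"dy":0,"dz":0,"rx":0,"ry":0,"rz":6.6,"hand":0.085},{"dx":0,"dy":0,"dz":0,"rx":0,"ry":0,"rz":6.6,"hand":0.085},{"dx":0,"dy":0,"dz":0,"rx":0,"ry":0,"rz":6.6,"hand":0.085},{"dx":0,"dy":0,"dz":0,"rx":0,"ry":0,"rz":6.6,"hand":0.085},{"dx":0,"dy":0,"dz":0,"rx":0,"ry":0,"rz":6.6,"hand":0.05}]'
python3 -c "
from h import *
go(.589,.381,.16,19.6)"
```

```text
clock: 11.43
position: [0.4493, -0.0682, 0.1998]
ee_rot: [-0.001, 0.987, 0.161, -0.002]
contact_force: [0.7, 0.1, 0.3]
width: 0.0751
gripper_force: 0.0
t 11.4 pos [ 0.4493 -0.0682  0.1998] ang 18.6 now-axes [ 0.2754 -0.3813  0.0398] after-turn [ 0.2822 -0.3763  0.0398] rz -1.0 tilt [-0.1  0.2 -0. ] w 0.0751 gf 0.0 F [0.7 0.1 0.3] q [-0.3   0.09  1.73  0.    1.32  0.94]
```

```bash
python3 -m pendant '[{"dx":0.012,"dy":-0.016,"dz":0,"rx":0,"ry":0,"rz":0,"hand":0.05},{"dx":0.025,"dy":-0.033,"dz":0,"rx":0,"ry":0,"rz":0,"hand":0.05},{"dx":0.025,"dy":-0.033,"dz":0,"rx":0,"ry":0,"rz":0,"hand":0.05},{"dx":0.025,"dy":-0.035,"dz":0,"rx":0,"ry":0,"rz":0,"hand":0.05},{"dx":0.025,"dy":-0.035,"dz":0,"rx":0,"ry":0,"rz":0,"hand":0.05},{"dx":0.025,"dy":-0.035,"dz":0,"rx":0,"ry":0,"rz":0,"hand":0.05},{"dx":0.025,"dy":-0.035,"dz":0,"rx":0,"ry":0,"rz":0,"hand":0.05},{"dx":0.025,"dy":-0.035,"dz":0,"rx":0,"ry":0,"rz":0,"hand":0.05},{"dx":0.025,"dy":-0.035,"dz":0,"rx":0,"ry":0,"rz":0,"hand":0.05},{"dx":0.025,"dy":-0.035,"dz":0.01,"rx":0,"ry":0,"rz":0,"hand":0.05},{"dx":0.025,"dy":-0.033,"dz":0.015,"rx":0,"ry":0,"rz":-0.5,"hand":0.05},{"dx":0.013,"dy":-0.018,"dz":0.015,"rx":0,"ry":0,"rz":-0.5,"hand":0.05}]'
python3 -m pendant '[{"dx":0,"dy":0,"dz":0,"rx":0,"ry":0,"rz":0,"hand":0.05},{"dx":0,"dy":0,"dz":0,"rx":0,"ry":0,"rz":0,"hand":0.05},{"dx":0,"dy":0,"dz":0,"rx":0,"ry":0,"rz":0,"hand":0.05},{"dx":0,"dy":0,"dz":0,"rx":0,"ry":0,"rz":0,"hand":0.05}]'
python3 - <<'E'
from h import *
import pickle
go(.589,.381,.16,19.6)
w=cam("wrist");pickle.dump(w,open("w7.pkl","wb"));crop(w,0,0,560,420,1.4,"pics/w7.png")
E
```

```text
clock: 12.43
position: [0.5848, 0.3703, 0.1603]
ee_rot: [-0.001, 0.985, 0.174, -0.0]
contact_force: [-0.4, -0.9, 0.0]
width: 0.05
gripper_force: 0.0
clock: 12.77
position: [0.5844, 0.3648, 0.1633]
ee_rot: [0.0, 0.985, 0.172, -0.0]
contact_force: [1.2, 0.5, -0.4]
width: 0.0499
gripper_force: 0.0
t 12.8 pos [0.5844 0.3648 0.1633] ang 19.8 now-axes [ 0.0099 -0.0137  0.0033] after-turn [ 0.0098 -0.0137  0.0033] rz 0.2 tilt [0. 0. 0.] w 0.0499 gf 0.0 F [ 1.2  0.5 -0.4] q [ 0.46  0.47  1.29 -0.    1.39  1.68]
```

View pics/w7.png

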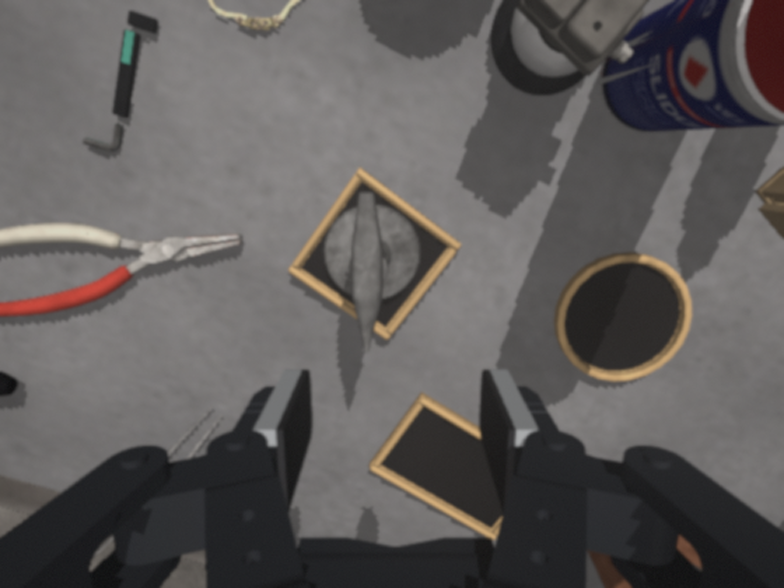

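The wrist picture shows the anvil bar from (367,197) to (368,345) and its foot centred at (372,250). The square tray's corners are at (361,170), (460,244), (387,338) and (290,268). The round tray is centred at (624,317).

Run:
```python
from h import *
import pickle
t,s=pickle.load(open("c0.pkl","rb"));w=pickle.load(open("w7.pkl","rb"))
W=lambda *L:[(x/1.4,y/1.4) for x,y in L]
T=lambda x,y:(x/3.2+160,y/3.2+165)
S=lambda x,y:(x/2.8+215,y/2.8+160)
for n,a,b,c in(("horn1",(52,13),(198,43),(367,197)),("horn2",(86,127),(136,72),(368,345)),("round",(330,73),(268,214),(624,317)),("sq",(94,91),(164,120),(375,255))):
    print(n,tri([(t,T(*a)),(s,S(*b)),(w,W(c)[0])]).round(4),tri([(t,T(*a)),(w,W(c)[0])]).round(4))
P=atz(w,W((361,170),(460,244),(387,338),(290,268)),.01);print("sq",P.mean(0).round(4),[np.degrees(np.arctan2(*(P[i+1]-P[i])[1::-1])).round(1) for i in range(3)])
print("sqtop",atz(t,[T(94,91)],.01).round(4),"roundtop",atz(t,[T(330,73)],.01).round(4),"round w",atz(w,W((624,317)),.01).round(4))
print("foot",atz(w,W((372,250)),.012).round(4)); h=atz(w,W((367,197),(368,345)),.068);print(h.round(4),h.mean(0))
P=atz(t,[T(*x) for x in((178,208),(328,246),(304,339),(152,298))],.01);print("long",P.mean(0).round(4),[np.degrees(np.arctan2(*(P[i+1]-P[i])[1::-1])).round(1) for i in range(3)])
```

```text
horn1 [0.6272 0.3935 0.07  ] [0.6255 0.3934 0.0772]
horn2 [0.5502 0.3668 0.074 ] [0.5489 0.3674 0.0728]
round [0.6018 0.2052 0.0049] [0.6019 0.2061 0.008 ]
sq [0.5851 0.378  0.0033] [0.5848 0.3781 0.0042]
sq [0.5849 0.3777 0.01  ] [np.float64(-106.5), np.float64(163.5), np.float64(72.2)]
sqtop [[0.5836 0.3773 0.01  ]] roundtop [[0.6008 0.2064 0.01  ]] round w [[0.6029 0.2067 0.01  ]]
foot [[0.589  0.3808 0.012 ]]
[[0.6248 0.3935 0.068 ]
 [0.5475 0.3663 0.068 ]] [0.58616752 0.37988295 0.068     ]
long [0.4542 0.2669 0.01  ] [np.float64(-103.0), np.float64(167.0), np.float64(76.2)]
```

```bash
python3 -c "
from h import *
go(.588,.380,.021,19.4)"
python3 -m pendant '[{"dx":0.0045,"dy":-0.0065,"dz":0.015,"rx":0,"ry":0,"rz":0,"hand":0.045},{"dx":0.004,"dy":-0.0065,"dz":0.03,"rx":0,"ry":0,"rz":0.4,"hand":0.045},{"dx":0,"dy":0,"dz":0.03,"rx":0,"ry":0,"rz":0,"hand":0.045},{"dx":0,"dy":0,"dz":0.025,"rx":0,"ry":0,"rz":0,"hand":0.045},{"dx":0,"dy":0,"dz":0.01,"rx":0,"ry":0,"rz":0,"hand":0.045},{"dx":0,"dy":0,"dz":0,"rx":0,"ry":0,"rz":0,"hand":0.045},{"dx":0,"dy":0,"dz":0,"rx":0,"ry":0,"rz":0,"hand":0.045},{"dx":0,"dy":0,"dz":0,"rx":0,"ry":0,"rz":0,"hand":0.045}]'
python3 - <<'E'
from h import *
go(.588,.380,.021,19.4)
s=cam("side");w=cam("wrist")
cv2.imwrite("pics/m8.png",np.hstack([cv2.resize(s["frame"][140:220,230:320],(450,400),interpolation=cv2.INTER_CUBIC),cv2.resize(w["frame"][170:345,205:355],(343,400),interpolation=cv2.INTER_CUBIC)])[:,:,::-1])
E
```

```text
t 12.8 pos [0.5846 0.3648 0.1639] ang 19.8 now-axes [ 0.0083 -0.0132  0.1429] after-turn [ 0.0083 -0.0132  0.1429] rz 0.4 tilt [ 0. -0. -0.] w 0.0500 gf 0.0 F [0.6 0.3 0.2] q [ 0.46  0.47  1.29 -0.    1.39  1.68]
clock: 13.48
position: [0.5897, 0.3815, 0.0557]
ee_rot: [-0.001, 0.986, 0.169, 0.002]
contact_force: [-0.7, 1.2, 0.3]
width: 0.045
gripper_force: 0.0
t 13.5 pos [0.5897 0.3815 0.0557] ang 19.4 now-axes [-0.0022  0.0009  0.0347] after-turn [-0.0021  0.0008  0.0347] rz 0.0 tilt [-0.  -0.2  0. ] w 0.0450 gf 0.0 F [-0.7  1.2  0.3] q [0.48 0.55 1.41 0.   1.17 1.71]
```

View pics/m8.png

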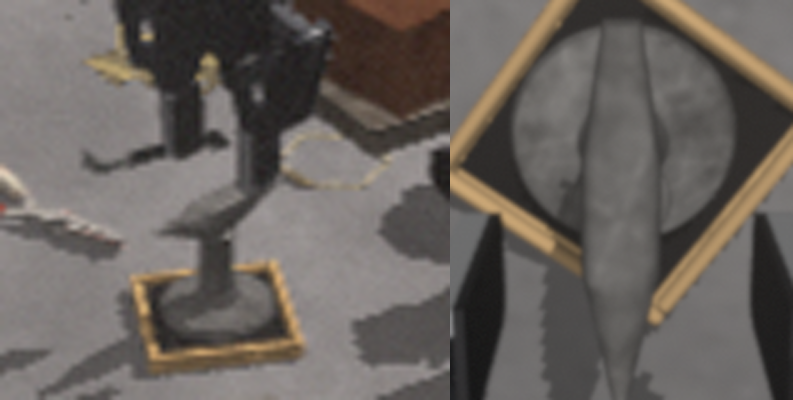

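The bar at (620,200) lies centred between the fingers, and the tips are still above it. I go down 35 mm and grip at 80 N.

```bash
python3 -m pendant '[{"dx":-0.001,"dy":0.0005,"dz":0.01,"rx":0,"ry":0,"rz":0,"hand":0.045},{"dx":-0.001,"dy":0,"dz":0.01,"rx":0,"ry":0,"rz":0,"hand":0.045},{"dx":0,"dy":0,"dz":0.01,"rx":0,"ry":0,"rz":0,"hand":0.045},{"dx":0,"dy":0,"dz":0.005,"rx":0,"ry":0,"rz":0,"hand":0.045},{"dx":0,"dy":0,"dz":0,"rx":0,"ry":0,"rz":0,"hand":0.045},{"dx":0,"dy":0,"dz":0,"rx":0,"ry":0,"rz":0,"hand":0.045}]'
python3 -m pendant '[{"dx":0,"dy":0,"dz":0,"rx":0,"ry":0,"rz":0,"hand":0.0},{"dx":0,"dy":0,"dz":0,"rx":0,"ry":0,"rz":0,"hand":0.0},{"dx":0,"dy":0,"dz":0,"rx":0,"ry":0,"rz":0,"hand":0.0},{"dx":0,"dy":0,"dz":0,"rx":0,"ry":0,"rz":0,"hand":0.0},{"dx":0,"dy":0,"dz":0,"rx":0,"ry":0,"rz":0,"hand":0.0},{"dx":0,"dy":0,"dz":0,"rx":0,"ry":0,"rz":0,"hand":0.0}]' 80
python3 -c "
from h import *
go(.588,.380,.021,19.4)"
```

```text
clock: 14.08
position: [0.5859, 0.3798, 0.0172]
ee_rot: [0.0, 0.986, 0.169, -0.001]
contact_force: [0.1, -0.0, 0.2]
width: 0.0451
gripper_force: 0.0
clock: 14.58
position: [0.5866, 0.3813, 0.019]
ee_rot: [-0.001, 0.986, 0.169, 0.001]
contact_force: [-1.8, 4.8, 3.4]
width: 0.0179
gripper_force: 72.5
t 14.6 pos [0.5866 0.3813 0.019 ] ang 19.5 now-axes [ 0.0009  0.0017 -0.002 ] after-turn [ 0.0009  0.0017 -0.002 ] rz 0.1 tilt [-0.1 -0.1  0. ] w 0.0179 gf 72.5 F [-1.8  4.8  3.4] q [0.48 0.58 1.46 0.   1.1  1.71]
```

```bash
python3 -m pendant '[{"dx":0,"dy":0,"dz":-0.005,"rx":0,"ry":0,"rz":0,"hand":0},{"dx":0,"dy":0,"dz":-0.015,"rx":0,"ry":0,"rz":0,"hand":0},{"dx":0,"dy":0,"dz":-0.015,"rx":0,"ry":0,"rz":0,"hand":0},{"dx":0,"dy":0,"dz":-0.01,"rx":0,"ry":0,"rz":0,"hand":0},{"dx":0,"dy":0,"dz":0,"rx":0,"ry":0,"rz":0,"hand":0},{"dx":0,"dy":0,"dz":0,"rx":0,"ry":0,"rz":0,"hand":0}]'
python3 -c "
from h import *
go(.6004,.2076,.02,19.4)"
```

```text
clock: 15.08
position: [0.5864, 0.3792, 0.0629]
ee_rot: [0.001, 0.986, 0.169, -0.0]
contact_force: [-0.0, -1.1, -6.1]
width: 0.0178
gripper_force: 70.8
t 15.1 pos [0.5864 0.3792 0.0629] ang 19.5 now-axes [-0.044   0.1664  0.0431] after-turn [-0.0438  0.1665  0.0429] rz 0.1 tilt [0.1 0.  0. ] w 0.0178 gf 70.8 F [-0.  -1.1 -6.1] q [ 0.48  0.55  1.41 -0.    1.19  1.71]
```

```bash
python3 -m pendant '[{"dx":-0.0025,"dy":0.01,"dz":0,"rx":0,"ry":0,"rz":0,"hand":0},{"dx":-0.005,"dy":0.02,"dz":0,"rx":0,"ry":0,"rz":0,"hand":0},{"dx":-0.0065,"dy":0.024,"dz":0,"rx":0,"ry":0,"rz":0,"hand":0},{"dx":-0.007,"dy":0.026,"dz":0,"rx":0,"ry":0,"rz":0,"hand":0},{"dx":-0.007,"dy":0.026,"dz":0,"rx":0,"ry":0,"rz":0,"hand":0},{"dx":-0.0065,"dy":0.024,"dz":0,"rx":0,"ry":0,"rz":0,"hand":0},{"dx":-0.005,"dy":0.02,"dz":0,"rx":0,"ry":0,"rz":0,"hand":0},{"dx":-0.0035,"dy":0.012,"dz":0,"rx":0,"ry":0,"rz":0,"hand":0},{"dx":-0.001,"dy":0.0044,"dz":0,"rx":0,"ry":0,"rz":0,"hand":0},{"dx":0,"dy":0,"dz":0.005,"rx":0,"ry":0,"rz":0,"hand":0},{"dx":0,"dy":0,"dz":0,"rx":0,"ry":0,"rz":0,"hand":0},{"dx":0,"dy":0,"dz":0,"rx":0,"ry":0,"rz":0,"hand":0}]'
python3 -c "
from h import *
go(.6004,.2076,.02,19.4)"
```

```text
clock: 16.08
position: [0.5997, 0.2095, 0.0574]
ee_rot: [-0.0, 0.986, 0.17, -0.001]
contact_force: [-0.2, 0.8, -5.5]
width: 0.0177
gripper_force: 71.0
t 16.1 pos [0.5997 0.2095 0.0574] ang 19.5 now-axes [0.0001 0.0021 0.0374] after-turn [0.     0.0021 0.0374] rz 0.1 tilt [-0.1  0.1 -0. ] w 0.0177 gf 71.0 F [-0.2  0.8 -5.5] q [0.23 0.47 1.57 0.   1.11 1.46]
```

```bash
python3 -m pendant '[{"dx":0,"dy":0.001,"dz":0.01,"rx":0,"ry":0,"rz":0,"hand":0},{"dx":0,"dy":0.001,"dz":0.01,"rx":0,"ry":0,"rz":0,"hand":0},{"dx":0,"dy":0,"dz":0.008,"rx":0,"ry":0,"rz":0,"hand":0},{"dx":0,"dy":0,"dz":0.004,"rx":0,"ry":0,"rz":0,"hand":0},{"dx":0,"dy":0,"dz":0.002,"rx":0,"ry":0,"rz":0,"hand":0},{"dx":0,"dy":0,"dz":0.001,"rx":0,"ry":0,"rz":0,"hand":0},{"dx":0,"dy":0,"dz":0,"rx":0,"ry":0,"rz":0,"hand":0},{"dx":0,"dy":0,"dz":0,"rx":0,"ry":0,"rz":0,"hand":0}]'
python3 -m pendant '[{"dx":0,"dy":0,"dz":0.001,"rx":0,"ry":0,"rz":0,"hand":0},{"dx":0,"dy":0,"dz":0.001,"rx":0,"ry":0,"rz":0,"hand":0},{"dx":0,"dy":0,"dz":0,"rx":0,"ry":0,"rz":0,"hand":0}]'
```

```text
clock: 16.75
position: [0.6014, 0.2067, 0.0235]
ee_rot: [-0.0, 0.986, 0.169, 0.0]
contact_force: [0.5, 0.3, -5.7]
width: 0.0174
gripper_force: 71.0
clock: 17.0
position: [0.601, 0.2065, 0.0213]
ee_rot: [-0.0, 0.986, 0.169, 0.0]
contact_force: [0.4, -1.0, -4.9]
width: 0.0177
gripper_force: 71.0
```

```bash
python3 -m pendant '[{"dx":0,"dy":0,"dz":0.001,"rx":0,"ry":0,"rz":0,"hand":0},{"dx":0,"dy":0,"dz":0.001,"rx":0,"ry":0,"rz":0,"hand":0},{"dx":0,"dy":0,"dz":0,"rx":0,"ry":0,"rz":0,"hand":0}]'
python3 -m pendant '[{"dx":0,"dy":0,"dz":0.0005,"rx":0,"ry":0,"rz":0,"hand":0},{"dx":0,"dy":0,"dz":0.0005,"rx":0,"ry":0,"rz":0,"hand":0},{"dx":0,"dy":0,"dz":0,"rx":0,"ry":0,"rz":0,"hand":0}]'
```

```text
clock: 17.25
position: [0.6009, 0.2064, 0.0193]
ee_rot: [0.0, 0.986, 0.169, -0.0]
contact_force: [0.2, -1.0, -5.1]
width: 0.0176
gripper_force: 71.5
clock: 17.5
position: [0.6009, 0.2063, 0.0191]
ee_rot: [0.0, 0.986, 0.169, 0.0]
contact_force: [-3.3, -2.1, 2.6]
width: 0.018
gripper_force: 73.7
```

The anvil is down. I release, rise and turn towards the cube.

```bash
python3 -m pendant '[{"dx":0,"dy":0,"dz":0,"rx":0,"ry":0,"rz":0,"hand":0.045},{"dx":0,"dy":0,"dz":0,"rx":0,"ry":0,"rz":0,"hand":0.045},{"dx":0,"dy":0,"dz":0,"rx":0,"ry":0,"rz":0,"hand":0.045},{"dx":0,"dy":0,"dz":-0.01,"rx":0,"ry":0,"rz":0,"hand":0.045},{"dx":0,"dy":0,"dz":-0.025,"rx":0,"ry":0,"rz":0,"hand":0.045},{"dx":0,"dy":0,"dz":-0.03,"rx":0,"ry":0,"rz":0,"hand":0.045},{"dx":0,"dy":0,"dz":-0.03,"rx":0,"ry":0,"rz":-5.8,"hand":0.085},{"dx":0,"dy":0,"dz":-0.03,"rx":0,"ry":0,"rz":-5.8,"hand":0.085},{"dx":0,"dy":0,"dz":-0.03,"rx":0,"ry":0,"rz":-5.8,"hand":0.085},{"dx":0,"dy":0,"dz":-0.02,"rx":0,"ry":0,"rz":-5.8,"hand":0.085},{"dx":0,"dy":0,"dz":-0.01,"rx":0,"ry":0,"rz":-5.8,"hand":0.085},{"dx":0,"dy":0,"dz":0,"rx":0,"ry":0,"rz":-5.8,"hand":0.085}]'
python3 -m pendant '[{"dx":0,"dy":0,"dz":0,"rx":0,"ry":0,"rz":-5.8,"hand":0.085},{"dx":0,"dy":0,"dz":0,"rx":0,"ry":0,"rz":-5.8,"hand":0.085},{"dx":0,"dy":0,"dz":0,"rx":0,"ry":0,"rz":-5.8,"hand":0.085},{"dx":0,"dy":0,"dz":0,"rx":0,"ry":0,"rz":0,"hand":0.085},{"dx":0,"dy":0,"dz":0,"rx":0,"ry":0,"rz":0,"hand":0.085}]'
python3 -c "
from h import *
go(.4492,.0915,.21,71.7)"
```

```text
clock: 18.5
position: [0.6032, 0.2073, 0.2081]
ee_rot: [0.001, 0.889, 0.458, 0.004]
contact_force: [-0.1, -0.3, -0.1]
width: 0.085
gripper_force: 0.0
clock: 18.92
position: [0.6012, 0.2067, 0.2039]
ee_rot: [0.0, 0.811, 0.585, 0.001]
contact_force: [0.0, -0.2, 0.2]
width: 0.0849
gripper_force: 0.0
t 18.9 pos [0.6012 0.2067 0.2039] ang 71.5 now-axes [-0.1574 -0.1077 -0.0063] after-turn [-0.1571 -0.1081 -0.0061] rz -0.2 tilt [ 0.1 -0.  -0. ] w 0.0849 gf 0.0 F [ 0.  -0.2  0.2] q [0.22 0.36 1.36 0.   1.42 0.54]
```

```bash
python3 -m pendant '[{"dx":-0.008,"dy":-0.0055,"dz":0,"rx":0,"ry":0,"rz":0,"hand":0.085},{"dx":-0.018,"dy":-0.012,"dz":0,"rx":0,"ry":0,"rz":0,"hand":0.085},{"dx":-0.025,"dy":-0.017,"dz":0,"rx":0,"ry":0,"rz":0,"hand":0.085},{"dx":-0.028,"dy":-0.0195,"dz":0,"rx":0,"ry":0,"rz":0,"hand":0.085},{"dx":-0.028,"dy":-0.0195,"dz":0,"rx":0,"ry":0,"rz":0,"hand":0.085},{"dx":-0.025,"dy":-0.017,"dz":0,"rx":0,"ry":0,"rz":0,"hand":0.085},{"dx":-0.017,"dy":-0.0115,"dz":0,"rx":0,"ry":0,"rz":0,"hand":0.085},{"dx":-0.0084,"dy":-0.0057,"dz":0,"rx":0,"ry":0,"rz":0,"hand":0.085},{"dx":0,"dy":0,"dz":0,"rx":0,"ry":0,"rz":0,"hand":0.085},{"dx":0,"dy":0,"dz":0,"rx":0,"ry":0,"rz":0,"hand":0.085},{"dx":0,"dy":0,"dz":0,"rx":0,"ry":0,"rz":0,"hand":0.085},{"dx":0,"dy":0,"dz":0,"rx":0,"ry":0,"rz":0,"hand":0.085}]'
python3 - <<'E'
from h import *
go(.4492,.0915,.084,71.7)
w=cam("wrist")
# numeric corner check of the cube top
P0=np.array([[.432,.126,.161],[.4832,.1086,.161],[.4666,.0574,.161],[.415,.0739,.161]])
uv=proj(w,P0).astype(np.float32);print(uv.round(1))
g=cv2.GaussianBlur(cv2.cvtColor(w["frame"],cv2.COLOR_RGB2GRAY),(3,3),0)
c=cv2.cornerSubPix(g,uv.reshape(-1,1,2).copy(),(5,5),(-1,-1),(3,50,.01))[:,0]
print(c.round(1));P=atz(w,c,.161);print(P.round(4),P.mean(0).round(4))
crop(w,0,0,560,420,1.4,"pics/w9.png")
E
```

```text
clock: 19.92
position: [0.4505, 0.0916, 0.2031]
ee_rot: [0.0, 0.811, 0.586, 0.0]
contact_force: [-0.2, -0.4, -0.3]
width: 0.0851
gripper_force: 0.0
t 19.9 pos [0.4505 0.0916 0.2031] ang 71.7 now-axes [-0.0006 -0.0013  0.1191] after-turn [-0.0005 -0.0012  0.1191] rz -0.0 tilt [ 0. -0. -0.] w 0.0851 gf 0.0 F [-0.2 -0.4 -0.3] q [0.05 0.1  1.72 0.   1.32 0.37]
[[234.3 181.6]
 [323.8 182.3]
 [321.8 264.7]
 [237.7 265.5]]
[[233.6 182.4]
 [322.  180.2]
 [322.3 264.7]
 [237.  266.9]]
[[0.4314 0.1257 0.161 ]
 [0.4825 0.1102 0.161 ]
 [0.467  0.0573 0.161 ]
 [0.4143 0.0732 0.161 ]] [0.4488 0.0916 0.161 ]
```

```bash
python3 -m pendant '[{"dx":-0.0005,"dy":-0.0013,"dz":0.01,"rx":0,"ry":0,"rz":0,"hand":0.085},{"dx":0,"dy":0,"dz":0.02,"rx":0,"ry":0,"rz":0,"hand":0.085},{"dx":0,"dy":0,"dz":0.025,"rx":0,"ry":0,"rz":0,"hand":0.085},{"dx":0,"dy":0,"dz":0.025,"rx":0,"ry":0,"rz":0,"hand":0.085},{"dx":0,"dy":0,"dz":0.02,"rx":0,"ry":0,"rz":0,"hand":0.085},{"dx":0,"dy":0,"dz":0.012,"rx":0,"ry":0,"rz":0,"hand":0.085},{"dx":0,"dy":0,"dz":0.007,"rx":0,"ry":0,"rz":0,"hand":0.085},{"dx":0,"dy":0,"dz":0,"rx":0,"ry":0,"rz":0,"hand":0.085},{"dx":0,"dy":0,"dz":0,"rx":0,"ry":0,"rz":0,"hand":0.085},{"dx":0,"dy":0,"dz":0,"rx":0,"ry":0,"rz":0,"hand":0.085}]'
python3 -m pendant '[{"dx":0,"dy":0,"dz":0,"rx":0,"ry":0,"rz":0,"hand":0.066},{"dx":0,"dy":0,"dz":0,"rx":0,"ry":0,"rz":0,"hand":0.062},{"dx":0,"dy":0,"dz":0,"rx":0,"ry":0,"rz":0,"hand":0.058},{"dx":0,"dy":0,"dz":0,"rx":0,"ry":0,"rz":0,"hand":0.054},{"dx":0,"dy":0,"dz":0,"rx":0,"ry":0,"rz":0,"hand":0.05},{"dx":0,"dy":0,"dz":0,"rx":0,"ry":0,"rz":0,"hand":0.0},{"dx":0,"dy":0,"dz":0,"rx":0,"ry":0,"rz":0,"hand":0.0},{"dx":0,"dy":0,"dz":0,"rx":0,"ry":0,"rz":0,"hand":0.0}]' 90
python3 -c "
from h import *
go(.4492,.0915,.084,71.7)"
```

```text
clock: 20.8
position: [0.4488, 0.0911, 0.0848]
ee_rot: [0.0, 0.811, 0.586, 0.001]
contact_force: [0.2, -0.4, 0.2]
width: 0.085
gripper_force: 0.0
clock: 21.47
position: [0.448, 0.0911, 0.0851]
ee_rot: [0.0, 0.811, 0.586, 0.0]
contact_force: [-1.4, 0.5, 6.0]
width: 0.0549
gripper_force: 93.6
t 21.5 pos [0.448  0.0911 0.0851] ang 71.7 now-axes [0.0008 0.001  0.0011] after-turn [0.0008 0.001  0.0011] rz -0.0 tilt [ 0. -0. -0.] w 0.0549 gf 93.6 F [-1.4  0.5  6. ] q [0.05 0.2  1.92 0.   1.02 0.37]
```

```bash
python3 -m pendant '[{"dx":0,"dy":0,"dz":-0.004,"rx":0,"ry":0,"rz":0,"hand":0},{"dx":0,"dy":0,"dz":-0.008,"rx":0,"ry":0,"rz":0,"hand":0},{"dx":0,"dy":0,"dz":-0.015,"rx":0,"ry":0,"rz":0,"hand":0},{"dx":0,"dy":0,"dz":-0.01,"rx":0,"ry":0,"rz":0,"hand":0},{"dx":0,"dy":0,"dz":-0.003,"rx":0,"ry":0,"rz":0,"hand":0},{"dx":0,"dy":0,"dz":0,"rx":0,"ry":0,"rz":0,"hand":0},{"dx":0,"dy":0,"dz":0,"rx":0,"ry":0,"rz":0,"hand":0}]'
python3 -c "
from h import *
go(.5845,.377,-.015,72.4)"
```

```text
clock: 22.05
position: [0.4472, 0.0909, 0.1237]
ee_rot: [-0.0, 0.811, 0.586, -0.0]
contact_force: [0.2, 0.3, -7.4]
width: 0.0554
gripper_force: 96.4
t 22.1 pos [0.4472 0.0909 0.1237] ang 71.7 now-axes [0.3148 0.0405 0.1385] after-turn [0.3142 0.0443 0.1387] rz -0.7 tilt [-0.1  0.  -0. ] w 0.0554 gf 96.4 F [ 0.2  0.3 -7.4] q [0.05 0.16 1.86 0.   1.13 0.37]
```

```bash
python3 -m pendant '[{"dx":0.01,"dy":0.001,"dz":0,"rx":0,"ry":0,"rz":-0.7,"hand":0},{"dx":0.02,"dy":0.0025,"dz":0,"rx":0,"ry":0,"rz":0,"hand":0},{"dx":0.03,"dy":0.004,"dz":0,"rx":0,"ry":0,"rz":0,"hand":0},{"dx":0.035,"dy":0.005,"dz":0,"rx":0,"ry":0,"rz":0,"hand":0},{"dx":0.035,"dy":0.005,"dz":0,"rx":0,"ry":0,"rz":0,"hand":0},{"dx":0.035,"dy":0.005,"dz":0,"rx":0,"ry":0,"rz":0,"hand":0},{"dx":0.035,"dy":0.005,"dz":0,"rx":0,"ry":0,"rz":0,"hand":0},{"dx":0.035,"dy":0.005,"dz":0,"rx":0,"ry":0,"rz":0,"hand":0},{"dx":0.03,"dy":0.004,"dz":0.01,"rx":0,"ry":0,"rz":0,"hand":0},{"dx":0.025,"dy":0.0035,"dz":0.015,"rx":0,"ry":0,"rz":0,"hand":0},{"dx":0.016,"dy":0.0025,"dz":0.02,"rx":0,"ry":0,"rz":0,"hand":0},{"dx":0.008,"dy":0.0015,"dz":0.02,"rx":0,"ry":0,"rz":0,"hand":0}]'
python3 -m pendant '[{"dx":0,"dy":0,"dz":0.015,"rx":0,"ry":0,"rz":0,"hand":0},{"dx":0,"dy":0,"dz":0.01,"rx":0,"ry":0,"rz":0,"hand":0},{"dx":0,"dy":0,"dz":0.005,"rx":0,"ry":0,"rz":0,"hand":0},{"dx":0,"dy":0,"dz":0,"rx":0,"ry":0,"rz":0,"hand":0},{"dx":0,"dy":0,"dz":0,"rx":0,"ry":0,"rz":0,"hand":0},{"dx":0,"dy":0,"dz":0,"rx":0,"ry":0,"rz":0,"hand":0}]'
python3 -c "
from h import *
go(.5845,.377,-.015,72.4)"
```

```text
clock: 23.05
position: [0.5858, 0.3807, 0.0569]
ee_rot: [-0.001, 0.806, 0.591, 0.001]
contact_force: [0.8, 0.2, -6.6]
width: 0.0551
gripper_force: 96.4
clock: 23.55
position: [0.5859, 0.3771, 0.0305]
ee_rot: [0.0, 0.807, 0.59, 0.001]
contact_force: [1.0, 0.4, -7.7]
width: 0.0551
gripper_force: 96.4
t 23.6 pos [0.5859 0.3771 0.0305] ang 72.4 now-axes [-0.0006 -0.0014  0.0455] after-turn [-0.0005 -0.0013  0.0455] rz -0.0 tilt [ 0.1 -0.1 -0. ] w 0.0551 gf 96.4 F [ 1.   0.4 -7.7] q [0.47 0.57 1.45 0.   1.12 0.78]
```

```bash
python3 -m pendant '[{"dx":-0.0005,"dy":-0.0013,"dz":0.01,"rx":0,"ry":0,"rz":0,"hand":0},{"dx":0,"dy":0,"dz":0.012,"rx":0,"ry":0,"rz":0,"hand":0},{"dx":0,"dy":0,"dz":0.01,"rx":0,"ry":0,"rz":0,"hand":0},{"dx":0,"dy":0,"dz":0.006,"rx":0,"ry":0,"rz":0,"hand":0},{"dx":0,"dy":0,"dz":0.003,"rx":0,"ry":0,"rz":0,"hand":0},{"dx":0,"dy":0,"dz":0.001,"rx":0,"ry":0,"rz":0,"hand":0},{"dx":0,"dy":0,"dz":0.001,"rx":0,"ry":0,"rz":0,"hand":0},{"dx":0,"dy":0,"dz":0,"rx":0,"ry":0,"rz":0,"hand":0},{"dx":0,"dy":0,"dz":0,"rx":0,"ry":0,"rz":0,"hand":0}]'
python3 -m pendant '[{"dx":0,"dy":0,"dz":0.001,"rx":0,"ry":0,"rz":0,"hand":0},{"dx":0,"dy":0,"dz":0,"rx":0,"ry":0,"rz":0,"hand":0}]'
python3 -m pendant '[{"dx":0,"dy":0,"dz":0.001,"rx":0,"ry":0,"rz":0,"hand":0},{"dx":0,"dy":0,"dz":0,"rx":0,"ry":0,"rz":0,"hand":0}]'
```

```text
clock: 24.3
position: [0.584, 0.377, -0.0133]
ee_rot: [0.0, 0.807, 0.59, 0.001]
contact_force: [-0.0, -0.1, -6.8]
width: 0.0551
gripper_force: 96.4
clock: 24.47
position: [0.5838, 0.3769, -0.0145]
ee_rot: [0.0, 0.807, 0.59, 0.0]
contact_force: [0.1, -0.2, -7.7]
width: 0.055
gripper_force: 96.4
clock: 24.63
position: [0.5838, 0.3769, -0.0146]
ee_rot: [0.0, 0.807, 0.591, 0.0]
contact_force: [-1.9, -1.5, 0.3]
width: 0.0549
gripper_force: 97.0
```

```bash
python3 -m pendant '[{"dx":0,"dy":0,"dz":0,"rx":0,"ry":0,"rz":0,"hand":0.085},{"dx":0,"dy":0,"dz":0,"rx":0,"ry":0,"rz":0,"hand":0.085},{"dx":0,"dy":0,"dz":0,"rx":0,"ry":0,"rz":0,"hand":0.085},{"dx":0,"dy":0,"dz":-0.01,"rx":0,"ry":0,"rz":0,"hand":0.085},{"dx":0,"dy":0,"dz":-0.025,"rx":0,"ry":0,"rz":0,"hand":0.085},{"dx":0,"dy":0,"dz":-0.03,"rx":0,"ry":0,"rz":0,"hand":0.085},{"dx":0,"dy":0,"dz":-0.03,"rx":0,"ry":0,"rz":0,"hand":0.085},{"dx":0,"dy":0,"dz":-0.03,"rx":0,"ry":0,"rz":0,"hand":0.085},{"dx":0,"dy":0,"dz":-0.03,"rx":0,"ry":0,"rz":0,"hand":0.085},{"dx":0,"dy":0,"dz":-0.02,"rx":0,"ry":0,"rz":0.8,"hand":0.085},{"dx":0,"dy":0,"dz":-0.01,"rx":0,"ry":0,"rz":0.8,"hand":0.085},{"dx":0,"dy":0,"dz":0,"rx":0,"ry":0,"rz":0,"hand":0.085}]'
python3 -c "
from h import *
go(.446,.099,.17,70.8)"
```

```text
clock: 25.63
position: [0.5852, 0.3776, 0.1732]
ee_rot: [0.0, 0.815, 0.579, 0.003]
contact_force: [0.6, -0.2, -0.4]
width: 0.0849
gripper_force: 0.0
t 25.6 pos [0.5852 0.3776 0.1732] ang 70.8 now-axes [-0.309  -0.0397  0.0014] after-turn [-0.3089 -0.0399  0.0032] rz -0.0 tilt [ 0.3 -0.3 -0. ] w 0.0849 gf 0.0 F [ 0.6 -0.2 -0.4] q [0.47 0.47 1.26 0.   1.4  0.81]
```

```bash
python3 -m pendant '[{"dx":-0.01,"dy":-0.001,"dz":0,"rx":0,"ry":0,"rz":0,"hand":0.085},{"dx":-0.02,"dy":-0.0025,"dz":0,"rx":0,"ry":0,"rz":0,"hand":0.085},{"dx":-0.03,"dy":-0.004,"dz":0,"rx":0,"ry":0,"rz":0,"hand":0.085},{"dx":-0.035,"dy":-0.0045,"dz":0,"rx":0,"ry":0,"rz":0,"hand":0.085},{"dx":-0.035,"dy":-0.0045,"dz":0,"rx":0,"ry":0,"rz":0,"hand":0.085},{"dx":-0.035,"dy":-0.0045,"dz":0,"rx":0,"ry":0,"rz":0,"hand":0.085},{"dx":-0.035,"dy":-0.0045,"dz":0,"rx":0,"ry":0,"rz":0,"hand":0.085},{"dx":-0.035,"dy":-0.0045,"dz":0,"rx":0,"ry":0,"rz":0,"hand":0.085},{"dx":-0.03,"dy":-0.004,"dz":0,"rx":0,"ry":0,"rz":0,"hand":0.085},{"dx":-0.022,"dy":-0.003,"dz":0,"rx":0,"ry":0,"rz":0,"hand":0.085},{"dx":-0.014,"dy":-0.002,"dz":0,"rx":0,"ry":0,"rz":0,"hand":0.085},{"dx":-0.008,"dy":-0.001,"dz":0,"rx":0,"ry":0,"rz":0,"hand":0.085}]'
python3 -m pendant '[{"dx":0,"dy":0,"dz":0,"rx":0,"ry":0,"rz":0,"hand":0.085},{"dx":0,"dy":0,"dz":0,"rx":0,"ry":0,"rz":0,"hand":0.085},{"dx":0,"dy":0,"dz":0,"rx":0,"ry":0,"rz":0,"hand":0.085},{"dx":0,"dy":0,"dz":0,"rx":0,"ry":0,"rz":0,"hand":0.085}]'
python3 - <<'E'
from h import *
import pickle
go(.446,.099,.17,70.8)
w=cam("wrist");pickle.dump(w,open("w10.pkl","wb"));crop(w,0,0,560,420,1.4,"pics/w10.png")
E
```

```text
clock: 26.63
position: [0.4407, 0.0962, 0.1672]
ee_rot: [-0.001, 0.816, 0.579, -0.002]
contact_force: [-0.4, -0.5, -0.1]
width: 0.0849
gripper_force: 0.0
clock: 26.97
position: [0.4445, 0.0989, 0.1688]
ee_rot: [-0.0, 0.815, 0.58, -0.0]
contact_force: [0.8, 0.1, -0.5]
width: 0.085
gripper_force: 0.0
t 27.0 pos [0.4445 0.0989 0.1688] ang 70.8 now-axes [ 0.0006  0.0014 -0.0012] after-turn [ 0.0006  0.0014 -0.0012] rz 0.0 tilt [-0. -0.  0.] w 0.0850 gf 0.0 F [ 0.8  0.1 -0.5] q [0.07 0.11 1.79 0.   1.24 0.4 ]
```

View pics/w10.png

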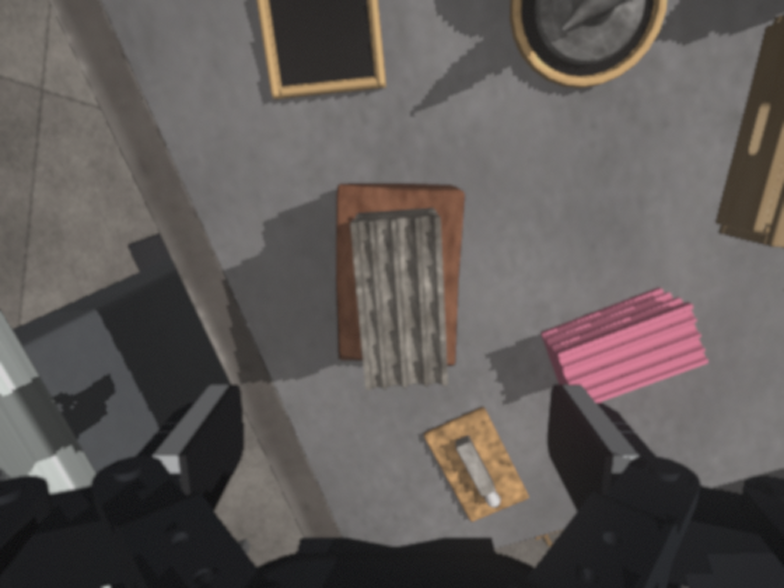

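The picture shows the swage's top corners at (351,222), (440,213), (446,382) and (364,387). The punch is still on the cork at (478,473), the anvil stands in the round tray at (590,20), and the wood is undisturbed.

Run:
```python
from h import *
import pickle
w=pickle.load(open("w10.pkl","rb"))
W=lambda *L:[(x/1.4,y/1.4) for x,y in L]
for z,L in((.105,((351,222),(440,213),(446,382),(364,387))),(.063,((338,185),(463,188),(457,364),(338,358)))):
    P=atz(w,W(*L),z);c=P.mean(0)
    print(c.round(4),[(np.degrees(np.arctan2(*(P[(i+1)%4]-P[i])[1::-1])).round(1),np.linalg.norm(P[(i+1)%4]-P[i]).round(4)) for i in range(4)])
go(.446,.099,.04,70.8)
# top-camera edge check of second height is triangulated with the first side/top crops
t,s=pickle.load(open("c0.pkl","rb"))
P=atz(w,W((351,222)),.105);print(proj(t,P),(np.array([433,240])/3.2+[160,165]))
print(tri([(t,(433/3.2+160,240/3.2+165)),(w,W((440,213))[0])]),tri([(t,(419/3.2+160,300/3.2+165)),(w,W((351,222))[0])]))
```

```text
[0.4466 0.0957 0.105 ] [(np.float64(-13.4), np.float64(0.0416)), (np.float64(-105.8), np.float64(0.0854)), (np.float64(164.6), np.float64(0.0419)), (np.float64(74.0), np.float64(0.084))]
[0.4474 0.0992 0.063 ] [(np.float64(-20.5), np.float64(0.0671)), (np.float64(-109.1), np.float64(0.1018)), (np.float64(157.7), np.float64(0.0703)), (np.float64(69.1), np.float64(0.0996))]
t 27.0 pos [0.4445 0.0988 0.1689] ang 70.8 now-axes [0.0006 0.0015 0.1289] after-turn [0.0007 0.0014 0.1289] rz 0.0 tilt [-0. -0.  0.] w 0.0847 gf 0.0 F [ 0.6 -0.3  0.1] q [0.07 0.11 1.79 0.   1.24 0.4 ]
[[291.13685893 257.8004069 ]] [295.3125 240.    ]
[0.47605181 0.13356959 0.11773791] [0.43641816 0.14077989 0.09370486]
```

```bash
python3 -m pendant '[{"dx":0,"dy":0,"dz":0,"rx":0,"ry":0,"rz":-3.7,"hand":0.075},{"dx":0,"dy":0,"dz":0,"rx":0,"ry":0,"rz":0,"hand":0.075},{"dx":0,"dy":0,"dz":0,"rx":0,"ry":0,"rz":0,"hand":0.075}]'
python3 -c "
from h import *
go(.4466,.0957,.041,74.5)"
```

```text
clock: 27.27
position: [0.4443, 0.0986, 0.1691]
ee_rot: [-0.0, 0.796, 0.605, 0.0]
contact_force: [-0.7, -0.6, -0.4]
width: 0.0749
gripper_force: 0.0
t 27.3 pos [0.4443 0.0986 0.1691] ang 74.5 now-axes [-0.0022  0.003   0.1281] after-turn [-0.0022  0.003   0.1281] rz -0.0 tilt [-0. -0.  0.] w 0.0749 gf 0.0 F [-0.7 -0.6 -0.4] q [0.07 0.11 1.79 0.   1.24 0.34]
```

```bash
python3 -m pendant '[{"dx":-0.0022,"dy":0.003,"dz":0.01,"rx":0,"ry":0,"rz":0,"hand":0.075},{"dx":0,"dy":0,"dz":0.022,"rx":0,"ry":0,"rz":0,"hand":0.075},{"dx":0,"dy":0,"dz":0.028,"rx":0,"ry":0,"rz":0,"hand":0.075},{"dx":0,"dy":0,"dz":0.026,"rx":0,"ry":0,"rz":0,"hand":0.075},{"dx":0,"dy":0,"dz":0.02,"rx":0,"ry":0,"rz":0,"hand":0.075},{"dx":0,"dy":0,"dz":0.014,"rx":0,"ry":0,"rz":0,"hand":0.075},{"dx":0,"dy":0,"dz":0.007,"rx":0,"ry":0,"rz":0,"hand":0.075},{"dx":0,"dy":0,"dz":0,"rx":0,"ry":0,"rz":0,"hand":0.075},{"dx":0,"dy":0,"dz":0,"rx":0,"ry":0,"rz":0,"hand":0.075},{"dx":0,"dy":0,"dz":0,"rx":0,"ry":0,"rz":0,"hand":0.075}]'
python3 -m pendant '[{"dx":0,"dy":0,"dz":0,"rx":0,"ry":0,"rz":0,"hand":0.055},{"dx":0,"dy":0,"dz":0,"rx":0,"ry":0,"rz":0,"hand":0.048},{"dx":0,"dy":0,"dz":0,"rx":0,"ry":0,"rz":0,"hand":0.045},{"dx":0,"dy":0,"dz":0,"rx":0,"ry":0,"rz":0,"hand":0.042},{"dx":0,"dy":0,"dz":0,"rx":0,"ry":0,"rz":0,"hand":0.039},{"dx":0,"dy":0,"dz":0,"rx":0,"ry":0,"rz":0,"hand":0.0},{"dx":0,"dy":0,"dz":0,"rx":0,"ry":0,"rz":0,"hand":0.0},{"dx":0,"dy":0,"dz":0,"rx":0,"ry":0,"rz":0,"hand":0.0}]' 90
python3 -m pendant '[{"dx":0,"dy":0,"dz":-0.004,"rx":0,"ry":0,"rz":0,"hand":0},{"dx":0,"dy":0,"dz":-0.008,"rx":0,"ry":0,"rz":0,"hand":0},{"dx":0,"dy":0,"dz":-0.015,"rx":0,"ry":0,"rz":0,"hand":0},{"dx":0,"dy":0,"dz":-0.01,"rx":0,"ry":0,"rz":0,"hand":0},{"dx":0,"dy":0,"dz":-0.003,"rx":0,"ry":0,"rz":0,"hand":0},{"dx":0,"dy":0,"dz":0,"rx":0,"ry":0,"rz":0,"hand":0},{"dx":0,"dy":0,"dz":0,"rx":0,"ry":0,"rz":0,"hand":0}]'
python3 -c "
from h import *
go(.4542,.2667,-.017,76.5)"
```

```text
clock: 28.1
position: [0.4474, 0.0953, 0.0429]
ee_rot: [0.0, 0.796, 0.605, 0.001]
contact_force: [0.3, -0.2, 0.6]
width: 0.0749
gripper_force: 0.0
clock: 28.77
position: [0.4462, 0.0954, 0.043]
ee_rot: [-0.0, 0.796, 0.605, 0.0]
contact_force: [-2.5, 0.1, 6.9]
width: 0.0404
gripper_force: 89.9
clock: 29.35
position: [0.4459, 0.0952, 0.0818]
ee_rot: [-0.0, 0.796, 0.605, -0.0]
contact_force: [-0.5, -0.1, -5.9]
width: 0.0403
gripper_force: 92.0
t 29.4 pos [0.4459 0.0952 0.0818] ang 74.5 now-axes [ 0.1675 -0.0378  0.0988] after-turn [ 0.1687 -0.0319  0.0988] rz -2.0 tilt [-0.  0. -0.] w 0.0403 gf 92.0 F [-0.5 -0.1 -5.9] q [0.06 0.2  1.93 0.   1.02 0.33]
```

```bash
python3 -m pendant '[{"dx":0.01,"dy":-0.0025,"dz":0,"rx":0,"ry":0,"rz":0,"hand":0},{"dx":0.02,"dy":-0.0045,"dz":0,"rx":0,"ry":0,"rz":0,"hand":0},{"dx":0.027,"dy":-0.006,"dz":0,"rx":0,"ry":0,"rz":0,"hand":0},{"dx":0.03,"dy":-0.0065,"dz":0,"rx":0,"ry":0,"rz":0,"hand":0},{"dx":0.03,"dy":-0.0065,"dz":0,"rx":0,"ry":0,"rz":0,"hand":0},{"dx":0.025,"dy":-0.0055,"dz":0,"rx":0,"ry":0,"rz":0,"hand":0},{"dx":0.017,"dy":-0.004,"dz":0,"rx":0,"ry":0,"rz":0,"hand":0},{"dx":0.0085,"dy":-0.0023,"dz":0,"rx":0,"ry":0,"rz":-2,"hand":0},{"dx":0,"dy":0,"dz":0.015,"rx":0,"ry":0,"rz":0,"hand":0},{"dx":0,"dy":0,"dz":0.02,"rx":0,"ry":0,"rz":0,"hand":0},{"dx":0,"dy":0,"dz":0.015,"rx":0,"ry":0,"rz":0,"hand":0},{"dx":0,"dy":0,"dz":0.005,"rx":0,"ry":0,"rz":0,"hand":0}]'
python3 -m pendant '[{"dx":0,"dy":0,"dz":0,"rx":0,"ry":0,"rz":0,"hand":0},{"dx":0,"dy":0,"dz":0,"rx":0,"ry":0,"rz":0,"hand":0},{"dx":0,"dy":0,"dz":0,"rx":0,"ry":0,"rz":0,"hand":0}]'
python3 -c "
from h import *
go(.4542,.2667,-.015,76.5)"
```

```text
clock: 30.35
position: [0.4521, 0.2655, 0.0243]
ee_rot: [-0.001, 0.785, 0.619, -0.003]
contact_force: [-0.5, 1.2, -6.4]
width: 0.0408
gripper_force: 91.8
clock: 30.6
position: [0.4557, 0.2669, 0.028]
ee_rot: [0.0, 0.785, 0.619, 0.001]
contact_force: [-0.4, 0.2, -5.3]
width: 0.0404
gripper_force: 91.8
t 30.6 pos [0.4557 0.2669 0.028 ] ang 76.5 now-axes [-0.0006 -0.0015  0.043 ] after-turn [-0.0006 -0.0014  0.043 ] rz -0.0 tilt [ 0.1 -0.1 -0. ] w 0.0404 gf 91.8 F [-0.4  0.2 -5.3] q [0.4  0.36 1.85 0.   0.93 0.63]
```

```bash
python3 -m pendant '[{"dx":-0.0005,"dy":-0.0012,"dz":0.01,"rx":0,"ry":0,"rz":0,"hand":0},{"dx":0,"dy":0,"dz":0.012,"rx":0,"ry":0,"rz":0,"hand":0},{"dx":0,"dy":0,"dz":0.01,"rx":0,"ry":0,"rz":0,"hand":0},{"dx":0,"dy":0,"dz":0.005,"rx":0,"ry":0,"rz":0,"hand":0},{"dx":0,"dy":0,"dz":0.002,"rx":0,"ry":0,"rz":0,"hand":0},{"dx":0,"dy":0,"dz":0.001,"rx":0,"ry":0,"rz":0,"hand":0},{"dx":0,"dy":0,"dz":0,"rx":0,"ry":0,"rz":0,"hand":0},{"dx":0,"dy":0,"dz":0,"rx":0,"ry":0,"rz":0,"hand":0}]'
python3 -m pendant '[{"dx":0,"dy":0,"dz":0.001,"rx":0,"ry":0,"rz":0,"hand":0},{"dx":0,"dy":0,"dz":0.001,"rx":0,"ry":0,"rz":0,"hand":0},{"dx":0,"dy":0,"dz":0,"rx":0,"ry":0,"rz":0,"hand":0}]'
```

```text
clock: 31.27
position: [0.4541, 0.2667, -0.0124]
ee_rot: [0.0, 0.785, 0.619, 0.001]
contact_force: [0.2, 0.0, -6.4]
width: 0.0406
gripper_force: 92.1
clock: 31.52
position: [0.4536, 0.2666, -0.0148]
ee_rot: [0.0, 0.785, 0.619, 0.0]
contact_force: [-0.5, -1.4, -5.4]
width: 0.0403
gripper_force: 92.1
```

```bash
python3 -m pendant '[{"dx":0,"dy":0,"dz":0.001,"rx":0,"ry":0,"rz":0,"hand":0},{"dx":0,"dy":0,"dz":0,"rx":0,"ry":0,"rz":0,"hand":0}]'
```

```text
clock: 31.68
position: [0.4536, 0.2666, -0.0149]
ee_rot: [0.0, 0.785, 0.619, 0.0]
contact_force: [-2.0, -0.7, 3.3]
width: 0.0405
gripper_force: 93.2
```

```bash
python3 -m pendant '[{"dx":0,"dy":0,"dz":0,"rx":0,"ry":0,"rz":0,"hand":0.07},{"dx":0,"dy":0,"dz":0,"rx":0,"ry":0,"rz":0,"hand":0.07},{"dx":0,"dy":0,"dz":0,"rx":0,"ry":0,"rz":0,"hand":0.07},{"dx":0,"dy":0,"dz":-0.01,"rx":0,"ry":0,"rz":0,"hand":0.07},{"dx":0,"dy":0,"dz":-0.025,"rx":0,"ry":0,"rz":0,"hand":0.07},{"dx":0,"dy":0,"dz":-0.03,"rx":0,"ry":0,"rz":0,"hand":0.07},{"dx":0,"dy":0,"dz":-0.03,"rx":0,"ry":0,"rz":0,"hand":0.07},{"dx":0,"dy":0,"dz":-0.03,"rx":0,"ry":0,"rz":0,"hand":0.07},{"dx":0,"dy":0,"dz":-0.03,"rx":0,"ry":0,"rz":0,"hand":0.07},{"dx":0,"dy":0,"dz":-0.025,"rx":0,"ry":0,"rz":0,"hand":0.07},{"dx":0,"dy":0,"dz":-0.015,"rx":0,"ry":0,"rz":0,"hand":0.07},{"dx":0,"dy":0,"dz":-0.005,"rx":0,"ry":0,"rz":0,"hand":0.07}]'
python3 -m pendant '[{"dx":-0.01,"dy":-0.02,"dz":0,"rx":0,"ry":0,"rz":0,"hand":0.07},{"dx":-0.01,"dy":-0.035,"dz":0,"rx":0,"ry":0,"rz":0,"hand":0.07},{"dx":-0.01,"dy":-0.035,"dz":0,"rx":0,"ry":0,"rz":0,"hand":0.07},{"dx":-0.005,"dy":-0.02,"dz":0,"rx":0,"ry":0,"rz":0,"hand":0.07},{"dx":0,"dy":0,"dz":0,"rx":0,"ry":0,"rz":0,"hand":0.07},{"dx":0,"dy":0,"dz":0,"rx":0,"ry":0,"rz":0,"hand":0.07},{"dx":0,"dy":0,"dz":0,"rx":0,"ry":0,"rz":0,"hand":0.07},{"dx":0,"dy":0,"dz":0,"rx":0,"ry":0,"rz":0,"hand":0.07},{"dx":0,"dy":0,"dz":0,"rx":0,"ry":0,"rz":0,"hand":0.07},{"dx":0,"dy":0,"dz":0,"rx":0,"ry":0,"rz":0,"hand":0.07}]'
python3 - <<'E'
from h import *
t=cam("top");s=cam("side")
a=cv2.resize(t["frame"][165:285,160:410],None,fx=2.6,fy=2.6,interpolation=cv2.INTER_CUBIC)
b=cv2.resize(s["frame"][160:370,205:365],None,fx=1.3,fy=1.3,interpolation=cv2.INTER_CUBIC)
im=np.zeros((590,650,3),np.uint8);im[:a.shape[0],:a.shape[1]]=a;im[315:315+b.shape[0],:b.shape[1]]=b
cv2.imwrite("pics/f.png",im[:,:,::-1])
E
```

```text
clock: 32.68
position: [0.4553, 0.2673, 0.1883]
ee_rot: [0.001, 0.785, 0.619, 0.004]
contact_force: [0.5, -0.3, 0.8]
width: 0.0701
gripper_force: 0.0
clock: 33.52
position: [0.3392, 0.2582, 0.1839]
ee_rot: [-0.0, 0.786, 0.619, -0.0]
contact_force: [-0.0, -0.3, -0.5]
width: 0.07
gripper_force: 0.0
```

View pics/f.png

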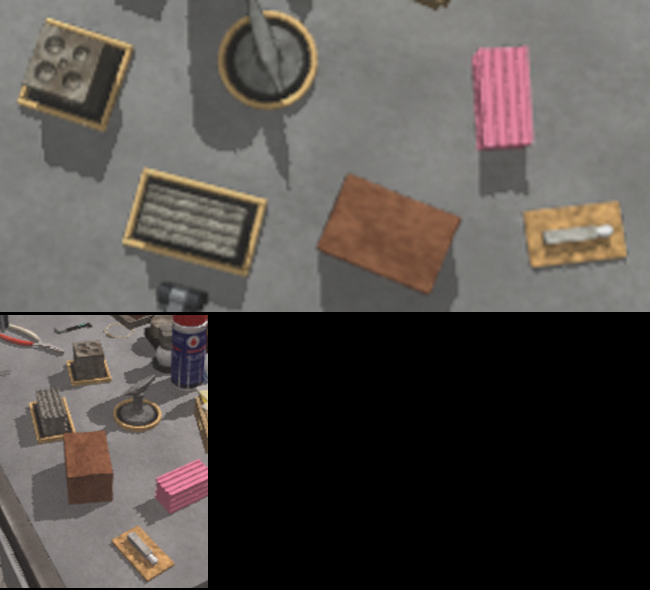

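The top part shows the cube in the square tray at (66,63), the swage in the long tray at (194,220) and the anvil in the round tray at (268,60). The punch is on the cork at (577,235) and the wood block is unmoved. I do a last numeric check, then hand in.

Run:
```python
from h import *
t=cam("top")
ok=True
for n,p,z,c,m in(("cube",(66,63),.061,(.5849,.3777),.010),("swage",(193,221),.047,(.4542,.2667),.010),("anvil",(269,60),.015,(.602,.2063),.010)):
    P=atz(t,[(p[0]/2.6+160,p[1]/2.6+165)],z)[0];e=np.linalg.norm(P[:2]-c);print(n,P.round(4),e.round(4));ok&=bool(e<m)
if ok: print(manip.sign_off())
```

```text
cube [0.5843 0.3756 0.061 ] 0.0022
swage [0.4534 0.2652 0.047 ] 0.0016
anvil [0.5993 0.2054 0.015 ] 0.0029
the job is handed in; nothing more can be done
None
```

The job is handed in at about 34 s: the punch is on the cork pad and the cube, swage and anvil are in their trays, the trayed pieces measured within 3 mm of centre, and the wooden block is where it was.

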